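Rack the atom balls and wind them under the curing lamp

ROBOT

A 6-joint arm with a two-finger parallel gripper is mounted at the origin on the work surface. World frame = base frame: x ahead of the robot, y to its left, z up, the work surface at z = 0. Lengths are in m, angles in rad, forces in N, time in s.
With the tool pointing down it reaches from about 0.3 to 0.95 m from the base axis. Payload 3.1 kg.
Tool frame: the origin (TCP) lies between the finger pads; the fingertips stand 25 mm ahead of it and the grasp point (between the pads) lies 6 mm ahead of it; x points along the fingers, y is the direction in which the jaws open and shut, and the axes are right-handed (so a half turn about x gives the same grasp; the last joint's range is limited). The gripper opens to 85 mm and grips with 20 to 120 N. Pads are 22 mm wide; open, the fingers measure 114 mm over their backs; the gripper's body (76 mm by 85 mm) begins 54 mm behind the grasp point. The pads swing forward as they close: fully open they stand 13 mm farther back than shut.
Start: joints at [-1.19, 0.308, 1.634, -0, 1.2, -0.07], TCP at [0.272, -0.563, 0.256] pointing down, gripper open.
Joint ranges: [-3.06, 3.06], [-0.79, 1.96], [0.05, 2.63], [-1.19, 4.34], [0.05, 2.64], [-2.94, 2.94]. Speed limits (rad/s): [2.79, 2.79, 3.14, 3.14, 3.14, 3.14].

INTERFACE

Orientations are given as a unit quaternion [x, y, z, w].
In Python, from plant import env, viewer gives the robot as it stands.
- The arm moves only by the tool step_arm, never from a script. Its argument "rows" is a list of rows, each a list of 3 entries, a list of its own where there are three numbers: the closure in counts, from 0 (fully open) to 255 (shut), then the shift along the tool's x, y, z scaled (see below), then the turn about the tool's x scaled (see below). A call has exactly 5 rows; each row is the pose to reach, as a shift and turn from the pose measured when the call began, along the tool's axes at that moment; what a row does not reach only later rows make up. The controller multiplies each number of a shift by 0.5 m and each number of a turn by 0.5 rad. A row lasts 1/12 s, in which the tool goes at most 41.7 mm and 7.16 degrees, less where a joint would pass 70% of its speed; a pose out of reach is approached as far as the arm can. A call with a number of a shift or a turn outside -1 to 1 is refused whole. A call with a gripper value outside its range is refused whole. The fingers move at their own pace and stop on an object; "force" is the grip in N (left out, the last holds). Time passes only in rows, so rows that repeat a pose let the fingers close, or fill a call up. It gives the time, the measured TCP pose, the force and the opening at its end, in the units of the state.
- env.sense(): the state, without advancing time (a new reading comes with each control period).
- viewer.capture(name): name is "scene" or "top"; returns a dict with "color" (400x640x3 uint8, blue, green, red), "fov_y" (degrees; the focal length in pixels is half the picture's height over the tangent of half this angle, whatever the lens; pixels are square), "cx", "cy" (the principal point, pixels), "k1" (the pictures are not rectified: a ray, as slopes to the right and down, at radius r is drawn at 1 + k1 r^2 times it, then the intrinsics apply), "T" (4x4, takes a point from camera to world coordinates). Camera axes: x right, y up, looking along -z (the intrinsics and any distortion apply to the point x, -y, -z); pixel columns grow to the right and rows downward; lengths in m; the calibration is good to about 2 mm. A picture is of the moment at which its call begins. There is no depth.
- env.close_job(): hands the job in, once; it reports no verdict.
The state is a dict: "time_s": time; "joint_positions": joint angles; "joint_velocities": joint speeds; "joint_efforts": joint torques, N m; "ee_pos": TCP position; "orientation": TCP orientation; "ft_force": force on the tool from outside, world axes, zero at the start; "torque": the same for the moment, N m; "finger_gap": finger opening in m.
Only numpy, scipy, OpenCV 4.12 (cv2) and the standard library are available. Lean on these libraries where they do the work, as an engineer would, in place of code of your own. Each camera call takes 0.05 s, during which the arm holds its last target. There are 200 camera calls.

TASK

Stand every atom ball on its mandrel in a slot of the curing bench's carriage, foot under the lips and down behind the sill, then fit the crank over the square shaft end and wind the carriage, with the balls in it, until it stands centred under the lamp hood. Finally lift the crank off and stand it upright on its cork rest again. Leave the other things on the worktop alone.

Things in the scene. Friction and masses are not known exactly. Their poses are not given: they have to be found in the camera images.
- ball0 (a point): beech atom ball fixed on an upright mandrel, one piece 84 mm tall, 0.12 kg; 2 to 4 alike pieces are present (else None). Upwards: heavy steel foot 36 mm across, 8 thick; neck 12 across; grey barrel 30 across, from 30 to 60 mm up; ball 30 across. Grip the barrel. This point: on the axis at mid-barrel, 45 mm above the underside. z: up the axis.
- ball1 (a point): beech atom ball fixed on an upright mandrel, one piece 84 mm tall, 0.12 kg; 2 to 4 alike pieces are present (else None). Upwards: heavy steel foot 36 mm across, 8 thick; neck 12 across; grey barrel 30 across, from 30 to 60 mm up; ball 30 across. Grip the barrel. This point: on the axis at mid-barrel, 45 mm above the underside. z: up the axis.
- ball2 (a point): beech atom ball fixed on an upright mandrel, one piece 84 mm tall, 0.12 kg; 2 to 4 alike pieces are present (else None). Upwards: heavy steel foot 36 mm across, 8 thick; neck 12 across; grey barrel 30 across, from 30 to 60 mm up; ball 30 across. Grip the barrel. This point: on the axis at mid-barrel, 45 mm above the underside. z: up the axis.
- ball3 (a point): beech atom ball fixed on an upright mandrel, one piece 84 mm tall, 0.12 kg; 2 to 4 alike pieces are present (else None). Upwards: heavy steel foot 36 mm across, 8 thick; neck 12 across; grey barrel 30 across, from 30 to 60 mm up; ball 30 across. Grip the barrel. This point: on the axis at mid-barrel, 45 mm above the underside. z: up the axis.
- slot0 (a point): slot of the carriage, middle at y = -81 mm from deck: where the underside of a mandrel's foot rests when home, its axis here (1 mm short of the back wall). Axes as deck. One mandrel to a slot.
- slot1 (a point): slot of the carriage, middle at y = -27 mm from deck: where the underside of a mandrel's foot rests when home, its axis here (1 mm short of the back wall). Axes as deck. One mandrel to a slot.
- slot2 (a point): slot of the carriage, middle at y = 27 mm from deck: where the underside of a mandrel's foot rests when home, its axis here (1 mm short of the back wall). Axes as deck. One mandrel to a slot.
- slot3 (a point): slot of the carriage, middle at y = 81 mm from deck: where the underside of a mandrel's foot rests when home, its axis here (1 mm short of the back wall). Axes as deck. One mandrel to a slot.
- deck (a point): on the deck's upper face, 16 mm above the worktop, at mid-length of the aluminium carriage (224 mm long), on the home line of the mandrels. x: from the open loading side (robot's side) to the closed back; y: along the travel, to the hood; z up. A bare apron lies at x = -62 to -23 mm; a sill 3 mm high crosses at x = -23 to -20 mm. Bench place and yaw vary.
- lip (a point): at the middle of the lips' front edge, on their upper face. Steel lips overhang each slot from x = -23 to +23 mm of deck: underside 17, top 21 mm above the deck, with a 20 mm gap along each slot for the neck; below, the channel is 46 mm wide. A mandrel enters upright along +x with its foot 3 to 9 mm above the deck (over the sill, under the lips), then goes down behind the sill.
- carriage (a joint): carriage travel along its y, m: 0 to 0.02 at the start (loading place), 0.275 centred under the lamp hood, end stop 0.287. Driven only by the shaft: 55 mm for each full turn clockwise seen from above. It stays where it is left; about 5 N at the crank handle moves it.
- shaft (a joint): angle of the upright square shaft, rad, growing clockwise seen from above; carriage travel = 0.055 m x angle / 2 pi. 0 to 2 rad at the start.
- shaft_foot (a point): on the axis of the upright shaft, at the top face of the grey gearbox (62 x 62 mm, 45 mm above the worktop) at the end of the bench away from the hood. The square end, 14 x 14 mm, rises 20 mm from here and ends in a dome 7 mm higher. x and y are square to its flats and turn with it.
- crank_hub (a point): on the axis of the hub (28 x 28 mm, 46 tall) of the loose steel crank, 0.37 kg, 33 mm above its flat underside; z up. Arm (18 wide, top 38 mm above the underside) along +x, counterweight (18 wide) 35 mm along -x: grip the hub across y. It stands upright on the cork rest at the start.
- crank_socket (a point): middle of the crank's underside, axes as crank_hub: mouth of the square socket, 15.5 x 15.5 mm, sides along x and y, 30 mm deep. It goes down over the shaft end in any of the four quarter-turn positions until the underside rests on the gearbox.
- crank_handle (a point): middle of the crank's upright wooden handle, a sleeve 18 mm across and 45 tall (40 to 85 mm above the crank's underside) that spins freely on its spindle, 55 mm from the hub's axis along the crank's +x.
- rest_top (a point): centre of the upper face of the fixed cork crank rest, 150 x 110 mm (x by y), 4 mm thick.
- unit: fixed curing bench that carries carriage and gearbox; origin on the worktop, axes as deck. White lamp hood centred at x = 10, y = 275 mm: 130 by 250 mm, underside 135 and top 188 mm above the worktop, a thin post at each back corner. The shaft axis is at x = -30, y = -200 mm.
- jar: squat amber glass jar with black lid, 72 mm across, 67 mm tall; origin at its underside. Leave it alone.
- gauge: chrome drill gauge plate, 50 x 120 x 5 mm, lying flat. Leave it alone.
- offcut: beech offcut 90 x 45 x 35 mm. Leave it alone.
- tin: tin 80 mm across, 90 mm tall. Leave it alone.
- cup: white cup 76 mm across, 95 mm tall. Leave it alone.
- driver: screwdriver lying on the worktop. Leave it alone.
There are look-alikes about, which are no part of the job. What is shaped like the part that bears ball0 but turquoise is not meant.

How it is judged:
By the outcome, as a careful person would: the job done as asked, in the order asked, and still so for the second after the job is handed in, with the robot touching nothing.
Of atom0, atom1, atom2, atom3 only 2 to 4 are there at a start; the rules pass over those that are not, and their reading is None.
At some moment in a run one of atom0, atom1, atom2, atom3 may be knocked a few centimetres aside while the robot is not near it.
Once in a run the grip may slacken for a moment while it holds something.
It also fails if it takes over 210 s, if anything falls off the work surface, if the arm or the gripper's body presses on something with over 40 N, if the wrist force passes 120 N, or if a joint passes its speed limit or range.

## Working session

There is one attempt and no reset: what is moved stays moved. The work goes in short steps, Python scripts to look and compute and a tool call to move; the robot and the scene stay as the last step left them, time stands still between calls to the robot, and variables do not carry over. Pictures are saved under pics/ and viewed, about 12 in all and at most 16, crops included, and the job is handed in when it is done.

Besides the shell and the picture viewer there is one more tool, called after "Request:" as name(argument=value, ...) on one line, values as JSON. step_arm: Moves the arm, as the interface text tells. Its arguments: {"type":"object","properties":{"rows":{"type":"array"},"force":{"type":"number"}},"required":["rows"]}

```bash
ls; mkdir -p pics
python3 - <<'E'
from plant import env, viewer
import cv2
s=env.sense()
for k,v in s.items(): print(k,v)
for n in("scene","top"):
    c=viewer.capture(n); cv2.imwrite(f"pics/{n}0.png",c["color"])
    print(n,c["fov_y"],c["cx"],c["cy"],c["k1"],c["T"])
E
```

```text
pics
time_s 0.0
joint_positions [-1.18970892e+00  3.09031725e-01  1.63521453e+00  1.43271272e-05
  1.19969767e+00 -6.96615688e-02]
joint_velocities [ 0.00060389 -0.00062816 -0.00046921 -0.00038544 -0.00176544 -0.0005169 ]
joint_efforts [-5.19208970e-04 -4.15256345e+01 -2.76664782e+01 -2.29866328e-04
  1.02383672e-02 -3.33760624e-06]
ee_pos [ 0.27198511 -0.56185076  0.25501705]
orientation [-0.68910007 -0.15883821  0.68934859 -0.15719426]
ft_force [ 0.07014005 -0.49532459  0.24313192]
torque [-0.03057569 -0.02763709 -0.01711688]
finger_gap 0.08572113981143321
scene 42.636739989338864 319.40317190382183 189.3821506824551 0.018337642991219004 [[ 0.59132399 -0.61847798  0.51751418  1.22515627]
 [ 0.80637985  0.44603052 -0.38834047 -0.5660262 ]
 [ 0.00935291  0.64694804  0.76247673  1.17233319]
 [ 0.          0.          0.          1.        ]]
top 49.61486594416592 320.4891207067626 197.94652014294655 -0.07502204479836441 [[-0.00368283  0.98790926 -0.15498947  0.29617305]
 [-0.99998974 -0.00404722 -0.00203556 -0.01256899]
 [-0.00263822  0.15498038  0.98791403  1.31824224]
 [ 0.          0.          0.          1.        ]]
```

View pics/top0.png

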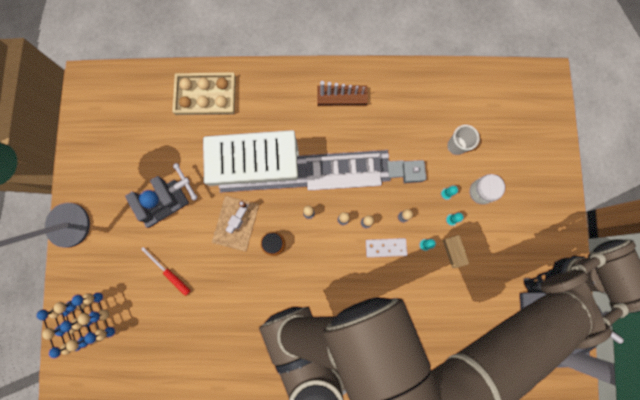

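View pics/scene0.png

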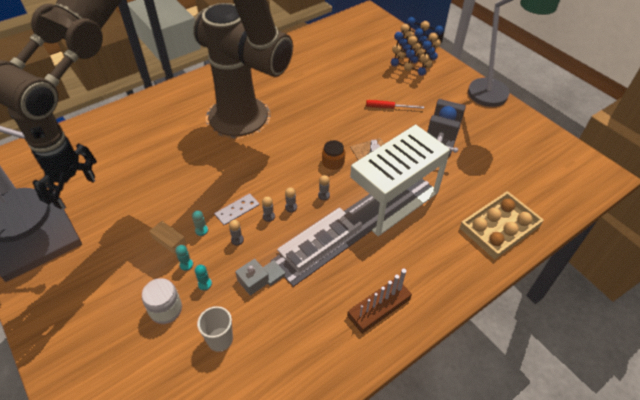

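The top view shows four beech balls, at about (308,212), (344,218), (367,221) and (405,215). There are three turquoise look-alikes at (450,191), (456,217) and (428,243), which are not meant. The crank is on the cork at (236,217), the gearbox at (414,171) and the hood at (250,157). Next I'll write helpers and enlarge crops.

```bash
cat > h.py <<'E'
import numpy as np, cv2
from scipy.spatial.transform import Rotation as R
from plant import env, viewer
class Cam:
    def __init__(s,n):
        c=viewer.capture(n); s.im=c["color"]; s.T=np.array(c["T"]); f=200/np.tan(np.radians(c["fov_y"]/2))
        s.K=np.array([[f,0,c["cx"]],[0,f,c["cy"]],[0,0,1]]); s.D=np.array([c["k1"],0,0,0.])
        A=np.diag([1,-1,-1]); Rw=s.T[:3,:3]@A; s.Rc=Rw.T; s.t=-Rw.T@s.T[:3,3]; s.o=s.T[:3,3]; s.Rw=Rw
    def proj(s,P): return cv2.projectPoints(np.atleast_2d(np.float64(P)),cv2.Rodrigues(s.Rc)[0],s.t,s.K,s.D)[0][:,0]
    def ray(s,uv):
        n=cv2.undistortPoints(np.float64(uv).reshape(-1,1,2),s.K,s.D)[:,0]
        d=np.c_[n,np.ones(len(n))]@s.Rw.T; return d/np.linalg.norm(d,axis=1)[:,None]
    def plane(s,uv,z):
        d=s.ray(uv); return s.o+d*((z-s.o[2])/d[:,2])[:,None]
def tri(a,ua,b,ub):
    da,db=a.ray(ua),b.ray(ub); out=[]
    for x,y in zip(da,db):
        k=np.linalg.lstsq(np.c_[x,-y],b.o-a.o,rcond=None)[0]; p,q=a.o+k[0]*x,b.o+k[1]*y
        out.append(np.r_[(p+q)/2,np.linalg.norm(p-q)])
    return np.array(out)
def crop(im,x,y,w,h,k,name):
    cv2.imwrite(f"pics/{name}.png",cv2.resize(im[y:y+h,x:x+w],None,fx=k,fy=k,interpolation=cv2.INTER_CUBIC))
def blobs(im,lo,hi,amin=20):
    m=cv2.inRange(cv2.cvtColor(im,cv2.COLOR_BGR2HSV),np.array(lo),np.array(hi))
    n,_,st,ce=cv2.connectedComponentsWithStats(m); return [(st[i],ce[i]) for i in range(1,n) if st[i][4]>=amin]
def to(target,turn=0):
    """world target of TCP -> shift/0.5 in tool axes"""
    s=env.sense(); Rt=R.from_quat(s["orientation"]); return np.round(Rt.inv().apply(np.array(target)-s["ee_pos"])/0.5,4)
E
python3 - <<'E'
from h import *
s=env.sense(); print(R.from_quat(s["orientation"]).as_matrix().round(3))
t,c=Cam("top"),Cam("scene")
crop(t.im,195,125,250,150,3.2,"topc"); crop(c.im,180,120,280,200,2.85,"scenec")
E
```

```text
[[-0.001  0.436 -0.9  ]
 [ 0.002 -0.9   -0.436]
 [-1.    -0.002 -0.   ]]
```

View pics/topc.png

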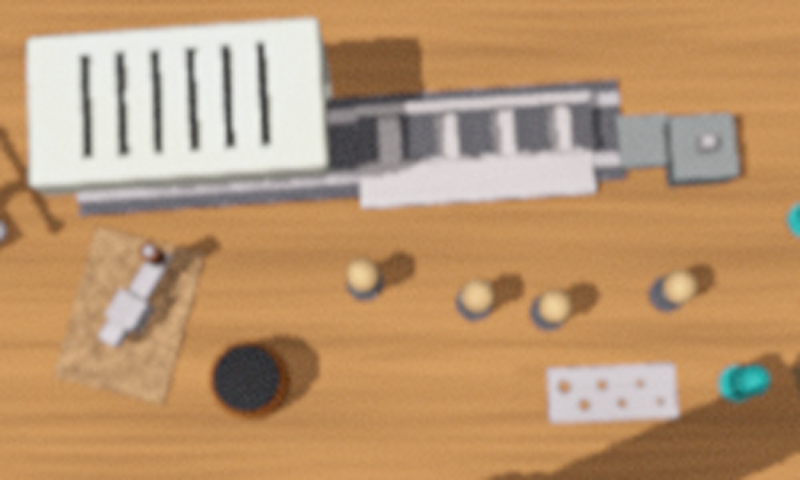

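View pics/scenec.png

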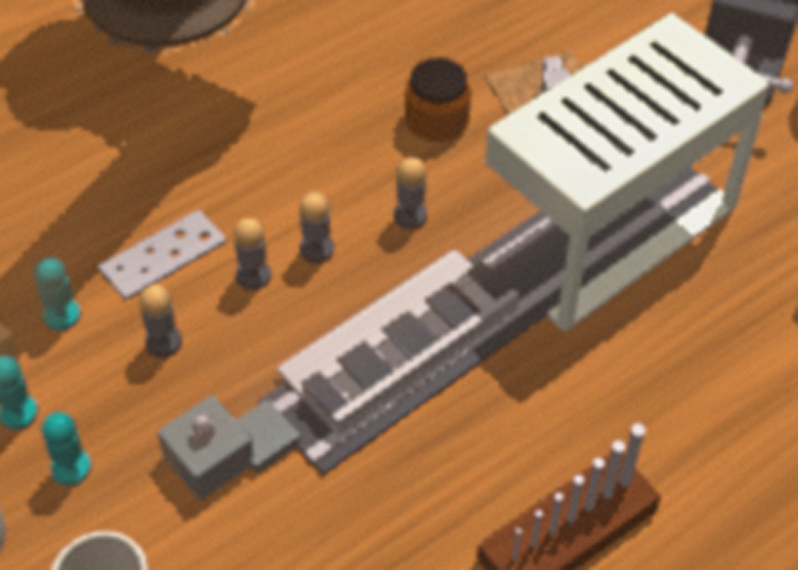

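The top crop shows four beech balls at crop pixels (362,276), (477,297), (553,306) and (680,288). They have grey barrels and beech tops, so they fit ball0 to ball3. The turquoise pieces at (745,382) and elsewhere do not. The carriage slots are the light strips at x≈390, 450, 508 and 563. The shaft dome is at (708,142) and the crank is on the cork with its handle at (152,252). The back wall is low, at about lip height.

Run:
```python
from h import *
t,c=Cam("top"),Cam("scene")
def hsv(cam,pts):
    h=cv2.cvtColor(cam.im,cv2.COLOR_BGR2HSV); return [h[int(round(y)),int(round(x))].tolist() for x,y in pts]
T=[(308.1,211.3),(344,217.8),(367.8,220.6),(407.5,215)]
S=[(180+x/2.85,120+y/2.85) for x,y in [(411,170),(315,206),(250,234),(156,300)]]
print(tri(t,T,c,S).round(4))
print("ball",hsv(t,T),hsv(c,S),"table",hsv(t,[(320,205),(380,240),(330,240)]),hsv(c,[(340,200),(230,200)]))
# apron, gearbox, crank metal, cork
sx=lambda x,y:(195+x/3.2,125+y/3.2)
print("apron",hsv(t,[sx(480,178),sx(400,190)]),"gear",hsv(t,[sx(690,150),sx(640,140)]),"dome",hsv(t,[sx(708,142)]),"lip",hsv(t,[sx(480,135)]),"slot",hsv(t,[sx(508,130)]),"crank",hsv(t,[sx(130,305)]),"cork",hsv(t,[sx(80,330)]),"handle",hsv(t,[sx(152,252)]))
```

```text
[[ 0.4539  0.0275  0.0687  0.0031]
 [ 0.4348 -0.0766  0.0665  0.0036]
 [ 0.4261 -0.1464  0.0646  0.0024]
 [ 0.4423 -0.2618  0.0663  0.0045]]
ball [[20, 87, 234], [18, 92, 233], [19, 83, 236], [19, 89, 232]] [[16, 139, 185], [16, 139, 193], [16, 138, 176], [16, 137, 201]] table [[14, 155, 120], [178, 16, 203], [16, 135, 211]] [[13, 162, 178], [13, 167, 180]]
apron [[0, 7, 223], [177, 11, 223]] gear [[80, 5, 158], [70, 5, 160]] dome [[167, 9, 205]] lip [[144, 12, 110]] slot [[0, 9, 216]] crank [[167, 11, 214]] cork [[15, 104, 199]] handle [[4, 42, 169]]
```

```bash
cat >> h.py <<'E'
def local(cam,uv,r,lo,hi):
    x,y=int(round(uv[0])),int(round(uv[1])); w=cam.im[y-r:y+r+1,x-r:x+r+1]
    m=cv2.inRange(cv2.cvtColor(w,cv2.COLOR_BGR2HSV),np.array(lo),np.array(hi))
    n,_,st,ce=cv2.connectedComponentsWithStats(m); i=1+np.argmax(st[1:,4]); return ce[i]+[x-r,y-r],st[i]
def apron(cam,lo=(0,0,190),hi=(180,22,255)):
    g=cam.proj([[.5,-.13,.016]])[0]
    m=cv2.inRange(cv2.cvtColor(cam.im,cv2.COLOR_BGR2HSV),np.array(lo),np.array(hi))
    return m
E
python3 - <<'E'
from h import *
t,c=Cam("top"),Cam("scene")
P0=np.array([[ 0.4539,0.0275,.069],[.4348,-.0766,.069],[.4261,-.1464,.069],[.4423,-.2618,.069]])
for p in P0:
    a,sa=local(t,t.proj([p])[0],9,(15,55,185),(26,112,255)); b,sb=local(c,c.proj([p])[0],9,(14,90,90),(20,152,255))
    print(a.round(1),sa[2:],b.round(1),sb[2:],tri(t,[a],c,[b]).round(4)[0],t.plane([a],.069)[0].round(4),c.plane([b],.069)[0].round(4))
for n,cam,lo in (("t",t,(0,0,195)),("c",c,(0,0,150))):
    m=cv2.inRange(cv2.cvtColor(cam.im,cv2.COLOR_BGR2HSV),np.array(lo),np.array((180,25,255)))
    cs,_=cv2.findContours(m,cv2.RETR_EXTERNAL,cv2.CHAIN_APPROX_NONE)
    for k in cs:
        if cv2.contourArea(k)>40:
            x,y,w,h=cv2.boundingRect(k)
            W=cam.plane(k.reshape(-1,2),.016)[:,:2].astype(np.float32); r=cv2.minAreaRect(W)
            print(n,(x,y,w,h),cv2.contourArea(k),np.round(r[0],4),np.round(r[1],4),round(r[2],2))
E
```

```text
[307.2 210.5] [ 9  9 60] [323.9 179.8] [11 11 89] [0.4549 0.0283 0.069  0.0013] [0.4553 0.0289 0.069 ] [0.4546 0.0277 0.069 ]
[343.5 216.9] [ 8  9 61] [289.9 192.1] [11 11 89] [ 0.4359 -0.0768  0.0689  0.0007] [ 0.4361 -0.0765  0.069 ] [ 0.4358 -0.0771  0.069 ]
[367.7 220.2] [ 9  9 63] [266.7 201.4] [11 10 87] [ 0.4261 -0.1474  0.0682  0.0012] [ 0.4263 -0.1468  0.069 ] [ 0.4263 -0.1481  0.069 ]
[406.9 214.1] [ 9  9 64] [233.8 224.9] [ 12  12 103] [ 0.4432 -0.2617  0.069   0.0007] [ 0.4434 -0.2614  0.069 ] [ 0.4431 -0.262   0.069 ]
t (367, 239, 40, 18) 562.0 [ 0.3499 -0.2062] [0.0473 0.1174] 2.1
t (227, 216, 13, 17) 93.5 [0.4208 0.2582] [0.0262 0.0473] 64.49
t (479, 175, 25, 24) 437.0 [ 0.5343 -0.5379] [0.0768 0.0724] 89.76
t (307, 159, 81, 31) 938.0 [ 0.5764 -0.091 ] [0.0833 0.247 ] 3.64
t (322, 154, 56, 6) 47.5 [ 0.6301 -0.1004] [0.0061 0.1711] 3.73
t (454, 135, 12, 14) 46.0 [ 0.678  -0.4466] [0.053  0.0235] 42.72
t (204, 131, 93, 52) 4097.5 [0.6319 0.2113] [0.1485 0.2853] 3.65
c (144, 280, 31, 25) 344.0 [ 0.4798 -0.5053] [0.0588 0.0674] 1.32
c (216, 195, 42, 29) 451.5 [ 0.3602 -0.2114] [0.0458 0.1137] 2.28
c (417, 187, 17, 15) 102.5 [0.6399 0.2673] [0.0254 0.0631] 4.93
c (412, 182, 16, 11) 54.5 [0.6066 0.2691] [0.0137 0.0612] 3.93
c (354, 126, 99, 66) 2999.5 [0.4637 0.322 ] [0.1818 0.31  ] 2.67
```

```bash
cat >> h.py <<'E'
def edges(cam,C,u,span,v,offs,z,chan,lo,hi,rise):
    """sub-pixel crossings of channel along direction v through C+s*u ; returns offset along v"""
    out=[]
    for s in offs:
        k=np.arange(span[0],span[1],.0004); P=np.c_[C+s*u+k[:,None]*v,np.full(len(k),z)]
        px=cam.proj(P).astype(np.float32); im=chan(cam.im)
        I=cv2.remap(im,px[:,0][None],px[:,1][None],cv2.INTER_LINEAR)[0]; th=(lo+hi)/2
        d=np.where((I[:-1]<th)!=(I[1:]<th))[0]; d=[i for i in d if (I[i+1]>I[i])==rise]
        out.append(k[d[0]] if len(d) else np.nan)
    return np.array(out)
sat=lambda im:cv2.GaussianBlur(cv2.cvtColor(im,cv2.COLOR_BGR2HSV)[:,:,1].astype(np.float32),(3,3),.6)
gray=lambda im:cv2.cvtColor(im,cv2.COLOR_BGR2GRAY).astype(np.float32)
E
python3 - <<'E'
from h import *
t,c=Cam("top"),Cam("scene")
a=np.radians(3.65); ux=np.array([np.cos(a),np.sin(a)]); uy=np.array([-np.sin(a),np.cos(a)])
C=np.array([.574,-.091])
for n,cam in (("t",t),("c",c)):
    s=np.arange(-.09,.1,.02); e=edges(cam,C,uy,(-.08,-.03),ux,s,.016,sat,10,130,False)
    ok=~np.isnan(e); print(n,"front x",e.round(4), "slope deg",np.degrees(np.polyfit(s[ok],e[ok],1)[0]).round(2))
    o=[-.055,-.05,-.045,-.035,-.03]
    for nm,sp,r,dirv in (("hi",(.08,.15),True,uy),("lo",(.08,.15),True,-uy)):
        print(n,nm,edges(cam,C,ux,sp,dirv,o,.016,sat,10,130,True).round(4))
    # gearbox top
G=np.array([.573,-.29])
h=cv2.cvtColor(t.im,cv2.COLOR_BGR2HSV)
for n,cam in (("t",t),("c",c)):
    o=[-.02,-.015,.015,.02]
    for nm,v,u in (("x-",-ux,uy),("x+",ux,uy),("y-",-uy,ux),):
        print(n,"gear",nm,edges(cam,G,u,(.02,.05),v,o,.045,sat,6,130,True).round(4))
crop(t.im,385,150,50,45,12,"geart")
crop(c.im,230,250,60,50,12,"gearc")
im=np.hstack([cv2.imread("pics/geart.png")[:540],cv2.imread("pics/gearc.png")[:540]]); cv2.imwrite("pics/gear.png",cv2.resize(im,None,fx=.6,fy=.6))
E
```

```text
t front x [-0.0416 -0.0416 -0.0412 -0.042  -0.0412 -0.0416 -0.0412 -0.0416 -0.0412
 -0.0416] slope deg 0.05
t hi [   nan    nan    nan 0.1248 0.1264]
t lo [   nan    nan    nan 0.1032 0.1056]
c front x [-0.0388 -0.0388 -0.0388 -0.0392 -0.0392 -0.0388 -0.0388 -0.0388 -0.0392
 -0.0392] slope deg -0.08
c hi [   nan    nan    nan 0.122  0.1228]
c lo [   nan    nan    nan 0.1    0.1012]
t gear x- [0.0284 0.0288 0.0292 0.0288]
t gear x+ [0.0368 0.0368 0.0368 0.0372]
t gear y- [0.0356 0.0364 0.036  0.0364]
c gear x- [0.0212 0.0212 0.0212 0.0208]
c gear x+ [nan nan nan nan]
c gear y- [0.0328 0.0356 0.0416 0.042 ]
```

View pics/gear.png

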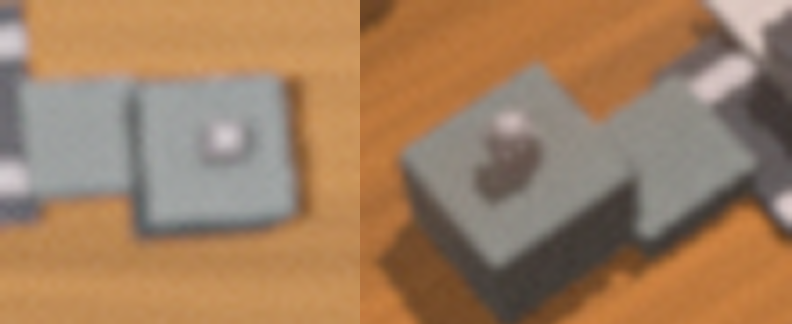

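The left view shows the dome at about (416.2,169.0) in the top picture, the right view at about (251,267) in the scene picture. The square's flats look nearly aligned with the gearbox. Next I measure the dome, the slots and the crank.

```bash
python3 - <<'E'
from h import *
t,c=Cam("top"),Cam("scene")
a=np.radians(3.65); ux=np.array([np.cos(a),np.sin(a)]); uy=np.array([-np.sin(a),np.cos(a)])
D=np.array([.574,-.091])+.023*ux+.0107*uy; print("deck",D)
A,sa=local(t,(416.2,169),4,(0,0,185),(180,40,255)); B,sb=local(c,(251,267),4,(0,0,150),(180,60,255))
print(A,sa,B,sb,"dome",tri(t,[A],c,[B]).round(4)); q=tri(t,[A],c,[B])[0,:2]-D; print("shaft rel deck",q@ux,q@uy)
# slot strips centroid in top between deck x -.015...015
for n,cam in (("t",t),("c",c)):
    k=np.arange(-.112,.112,.001)
    for z,xo in ((.016,0.),(.016,.008)):
        px=cam.proj(np.c_[D+k[:,None]*uy+xo*ux,np.full(len(k),z)]).astype(np.float32)
        I=cv2.remap(gray(cam.im),px[:,:1].T.copy(),px[:,1:].T.copy(),cv2.INTER_LINEAR)[0]
        print(n,z,xo,I[::4].astype(int).tolist())
crop(t.im,205,180,65,75,8,"crt"); crop(c.im,340,130,60,60,9,"crc")
im=np.hstack([cv2.imread("pics/crt.png")[:540],cv2.imread("pics/crc.png")[:540][:,:]][:1]+[cv2.copyMakeBorder(cv2.imread("pics/crc.png"),0,0,0,0,0)][:1]) if False else None
E
python3 - <<'E'
import cv2,numpy as np
a,b=cv2.imread("pics/crt.png"),cv2.imread("pics/crc.png"); h=540
a,b=a[:h],b[:h]; cv2.imwrite("pics/cr.png",cv2.resize(np.hstack([a[:540],b[:540]]),None,fx=.75,fy=.75))
print(a.shape,b.shape)
E
```

```text
deck [ 0.59627217 -0.07885749]
[416.         168.28571429] [3 2 3 3 7] [250.55 266.55] [ 1  2  7  4 20] dome [[ 5.799e-01 -2.933e-01  6.960e-02  1.000e-04]]
shaft rel deck -0.03000233037342876 -0.21297309852578694
t 0.016 0.0 [98, 107, 108, 106, 131, 185, 214, 209, 179, 152, 130, 111, 108, 108, 110, 103, 104, 104, 146, 199, 218, 203, 164, 138, 119, 108, 108, 107, 108, 105, 104, 113, 168, 207, 217, 197, 158, 130, 111, 107, 106, 106, 107, 100, 78, 84, 129, 149, 148, 151, 146, 116, 77, 68, 68, 68]
t 0.016 0.008 [102, 106, 110, 109, 136, 192, 214, 211, 187, 153, 132, 111, 108, 107, 106, 105, 105, 113, 152, 200, 214, 203, 171, 145, 123, 109, 106, 106, 107, 105, 105, 115, 161, 205, 213, 189, 151, 130, 112, 107, 108, 108, 105, 101, 75, 81, 125, 149, 147, 148, 141, 114, 76, 67, 67, 71]
c 0.016 0.0 [84, 85, 81, 90, 94, 94, 93, 121, 152, 132, 122, 122, 101, 87, 93, 93, 94, 94, 92, 90, 95, 103, 118, 121, 123, 119, 103, 101, 94, 94, 95, 92, 92, 93, 96, 109, 121, 119, 120, 110, 89, 92, 94, 95, 96, 93, 93, 72, 69, 102, 119, 121, 119, 99, 69, 59]
c 0.016 0.008 [82, 87, 82, 96, 102, 105, 101, 125, 143, 125, 124, 120, 108, 103, 101, 102, 106, 100, 101, 103, 100, 124, 130, 125, 128, 125, 106, 111, 106, 103, 104, 103, 103, 105, 106, 109, 124, 126, 121, 114, 93, 101, 105, 103, 104, 109, 103, 75, 74, 105, 116, 119, 118, 99, 70, 63]
(540, 520, 3) (540, 540, 3)
```

View pics/cr.png

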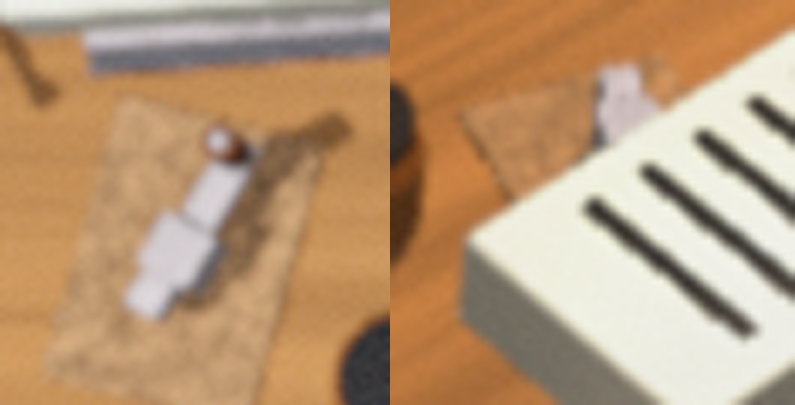

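The dome sits at deck-relative x = −30.0 mm, exactly as specified, and the travel is about 13 mm. The left crop shows the crank hub at about (182,250) and its handle top at (218,138). In the right crop the hood hides part of the crank; the hub is at about (622,110). Now I work out the crank pose.

Run:
```python
from h import *
t,c=Cam("top"),Cam("scene")
f=lambda x,y:(205+x/6-.42,180+y/6-.42)   # resize offset (cubic, k=8: -(k-1)/2k)
hub=t.plane([f(182,250)],.050)[0]; hd=t.plane([f(218,138)],.089)[0]; cw=t.plane([f(150,303)],.042)[0]
arm=t.plane([f(222,192)],.042)[0]
print("hub",hub,"handle",hd,np.linalg.norm(hd-hub+[0,0,-.039]),"yaw",np.degrees(np.arctan2(*(hd-hub)[[1,0]])),np.degrees(np.arctan2(*(arm-cw)[[1,0]])))
m=cv2.inRange(cv2.cvtColor(t.im,cv2.COLOR_BGR2HSV),np.array((0,0,170)),np.array((180,45,255))); m2=np.zeros_like(m); m2[195:240,220:252]=m[195:240,220:252]
n,l,st,ce=cv2.connectedComponentsWithStats(m2); i=1+np.argmax(st[1:,4]); ys,xs=np.where(l==i)
W=t.plane(np.c_[xs,ys],.046)[:,:2]; print(st[i]); vx,vy,x0,y0=cv2.fitLine(W.astype(np.float32),cv2.DIST_L2,0,.01,.01).ravel(); print("line yaw",np.degrees(np.arctan2(vy,vx)),x0,y0)
d=np.array([vx,vy]); d*=np.sign(d[0]); e=np.array([-d[1],d[0]]); q=(W-hub[:2]); u,v=q@d,q@e
print("u range",u.min(),u.max()); 
for lo in np.arange(-.05,.05,.004):
    k=(u>=lo)&(u<lo+.004); 
    if k.any(): print(round(lo+.002,3),v[k].min().round(4),v[k].max().round(4))
cork=[f(120,95),f(325,160),f(252,405),f(45,375)]; print("cork",t.plane(cork,.004).round(3).tolist())
# scene height check: hub corner (left/back) & counterweight tip
g=lambda x,y:(340+(x-390)/6.75-.44,130+y/6.75-.44)
for nm,a,b in (("cw tip",f(150,303),g(620,80)),("hub corner W(top) ",f(138,258),g(600,138))): print(nm,tri(t,[a],c,[b]).round(4))
```

```text
hub [0.42653345 0.24299522 0.05      ] handle [0.47645645 0.21916026 0.089     ] 0.05532098305262543 yaw -25.52142131264649 -32.030194163212236
[226 207  20  26 209]
line yaw -32.089813 0.43121922 0.2441947
u range -0.036670515228386436 0.046353316348554524
-0.036 -0.0043 0.009
-0.032 -0.0068 0.0123
-0.028 -0.0061 0.0114
-0.024 -0.0045 0.0106
-0.02 -0.0053 0.0122
-0.016 -0.0088 0.0155
-0.012 -0.0096 0.0172
-0.008 -0.0105 0.0179
-0.004 -0.0089 0.017
0.0 -0.0098 0.0187
0.004 -0.0081 0.0178
0.008 -0.009 0.0169
0.012 -0.0057 0.0119
0.016 -0.0041 0.011
0.02 -0.005 0.0101
0.024 -0.0059 0.0117
0.028 -0.0051 0.0125
0.032 -0.006 0.0116
0.036 -0.0043 0.0108
0.04 -0.0052 0.0124
0.044 -0.0036 0.0115
0.048 -0.0045 -0.0045
cork [[0.511, 0.287, 0.004], [0.477, 0.18, 0.004], [0.353, 0.215, 0.004], [0.368, 0.321, 0.004]]
cw tip [[0.4014 0.2599 0.0471 0.0027]]
hub corner W(top)  [[0.4172 0.2567 0.0287 0.0286]]
```

Run:
```python
from h import *
t,c=Cam("top"),Cam("scene")
d=np.array([np.cos(np.radians(-32.1)),np.sin(np.radians(-32.1))]); e=np.array([-d[1],d[0]]); H=np.array([.4249,.2477])
sq=[np.r_[H+.014*(i*d+j*e),.05] for i,j in((1,1),(1,-1),(-1,-1),(-1,1))]
a3=[np.r_[H+x*d+y*e,.042] for x,y in((-.035,.009),(-.035,-.009),(.055,-.009),(.055,.009))]
th=np.linspace(0,6.28,24); ring=[np.r_[H+.055*d+.009*np.array([np.cos(k),np.sin(k)]),.089] for k in th]
ims=[]
for cam,(x,y,w,h,k) in((t,(205,180,65,65,6)),(c,(345,125,65,65,6))):
    im=cv2.resize(cam.im[y:y+h,x:x+w],None,fx=k,fy=k,interpolation=cv2.INTER_CUBIC)
    for pts,col in((sq,(0,0,255)),(a3,(255,0,0)),(ring,(0,255,0))):
        p=((cam.proj(pts)+.5-[x,y])*k-.5).astype(np.int32); cv2.polylines(im,[p],True,col,1)
    ims.append(im)
cv2.imwrite("pics/ov.png",np.hstack(ims))
```

```text
(no output)
```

View pics/ov.png

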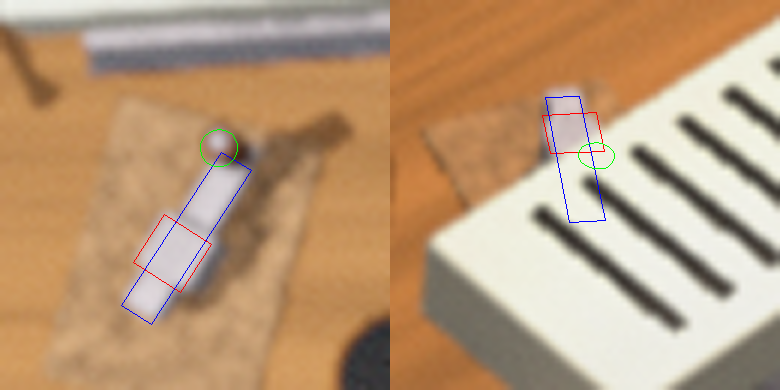

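The overlay shows the crank estimate fits to about 2 mm: hub at (.426,.247), yaw −32°. All four grey-and-beech pieces are distinct from the turquoise ones. I start with the ball nearest the gearbox, D (407,214).

Add to h.py:
```python
a=np.radians(3.65); UX=np.array([np.cos(a),np.sin(a)]); UY=np.array([-np.sin(a),np.cos(a)]); DK=np.array([.5963,-.0788])
def dk(x,y,z): return np.r_[DK+x*UX+y*UY,z]
def plan(*targets,yaw=None):
    """targets: world TCP points, printed as scaled shifts from now"""
    s=env.sense(); Rt=R.from_quat(s["orientation"]); m=Rt.as_matrix(); y=np.degrees(np.arctan2(m[1,1],m[0,1]))
    print("t",round(s["time_s"],1),"tcp",np.round(s["ee_pos"],4),"yaw",y.round(2),"F",np.round(s["ft_force"],1),"gap",round(s["finger_gap"],4),"q",np.round(s["joint_positions"],2))
    for T in targets: print((Rt.inv().apply(np.array(T)-s["ee_pos"])/.5).round(4).tolist())
    if yaw is not None:
        d=(yaw-y+180)%360-180; print("turn",round(-np.radians(d)/.5,4))
def balls():
    t,c=Cam("top"),Cam("scene"); out=[]
    for st,a in blobs(t.im,(15,55,185),(26,112,255),35):
        if st[4]<110:
            p=t.plane([a],.069)[0]
            if .25<p[0]<.65 and -.5<p[1]<.15:
                try:
                    b,_=local(c,c.proj([p])[0],9,(14,90,90),(20,152,255)); q=tri(t,[a],c,[b])[0]
                    if q[3]<.006: out.append(q)
                except Exception: pass
    return np.array(out)
```

```text
(no output)
```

Request:
step_arm(rows=[[0,[0.11,-0.391,-0.569],-1],[0,[0.11,-0.391,-0.569],-1],[0,[0.11,-0.391,-0.569],-1],[0,[0.11,-0.391,-0.569],-1],[0,[0.11,-0.391,-0.569],-1]], force=60)

```text
time_s: 1.22
ee_pos: [0.3747, -0.3823, 0.2234]
orientation: [0.628, 0.324, -0.628, 0.325]
ft_force: [1.2, -1.0, 1.1]
finger_gap: 0.0851
```

```bash
python3 -c "
from h import *
plan([.4432,-.2617,.2],yaw=3.65)"
```

```text
t 1.2 tcp [ 0.3747 -0.3823  0.2234] yaw -35.33 F [ 1.2 -1.   1.1] gap 0.0851 q [-0.88  0.17  1.88  0.    1.09 -0.26]
[0.0468, -0.0277, -0.2761]
turn -1.3606
```

Request:
step_arm(rows=[[0,[0.0468,-0.0277,-0.2761],-1],[0,[0.0468,-0.0277,-0.2761],-1],[0,[0.0468,-0.0277,-0.2761],-1],[0,[0.0468,-0.0277,-0.2761],-1],[0,[0.0468,-0.0277,-0.2761],-1]])

```text
time_s: 1.63
ee_pos: [0.4441, -0.2579, 0.1991]
orientation: [0.527, 0.473, -0.526, 0.472]
ft_force: [-0.4, -0.1, 0.4]
finger_gap: 0.0855
```

```bash
python3 -c "
from h import *
print(balls().round(4)) 
plan([.4432,-.2617,.115],[.4432,-.2617,.052],yaw=3.65)"
```

```text
[[ 0.4552  0.0287  0.0685  0.0009]
 [ 0.4357 -0.0769  0.0689  0.0014]
 [ 0.4262 -0.1474  0.0687  0.0012]]
t 1.7 tcp [ 0.4435 -0.2613  0.2001] yaw -6.66 F [-0.2 -0.1  0.8] gap 0.0848 q [-0.62  0.16  1.94 -0.    1.04 -0.5 ]
[0.1702, -0.0007, 0.0006]
[0.2962, -0.0007, 0.0005]
turn -0.3598
```

Request:
step_arm(rows=[[0,[0.08,0,0],-0.36],[0,[0.15,0,0],-0.36],[0,[0.22,0,0],-0.36],[0,[0.296,0,0],-0.36],[0,[0.296,0,0],-0.36]])

```text
time_s: 2.15
ee_pos: [0.4373, -0.2591, 0.0447]
orientation: [0.484, 0.52, -0.486, 0.51]
ft_force: [-2.2, 1.6, -0.7]
finger_gap: 0.0851
```

Request:
step_arm(rows=[[255,[0,0,0],0],[255,[0,0,0],0],[255,[0,0,0],0],[255,[0,0,0],0],[255,[0,0,0],0]])

```text
time_s: 2.57
ee_pos: [0.4397, -0.2609, 0.0477]
orientation: [0.484, 0.518, -0.486, 0.512]
ft_force: [0.8, 0.1, 5.3]
finger_gap: 0.0288
```

Request:
step_arm(rows=[[255,[0,0,0],0],[255,[0,0,0],0],[255,[0,0,0],0],[255,[0,0,0],0],[255,[0,0,0],0]])

```text
time_s: 2.98
ee_pos: [0.4395, -0.2607, 0.0478]
orientation: [0.484, 0.518, -0.486, 0.512]
ft_force: [-0.7, -0.1, 1.4]
finger_gap: 0.0285
```

```bash
python3 -c "
from h import *
plan([.4432,-.2617,.12],dk(-.07,-.081,.11),dk(-.06,-.081,.074),yaw=3.65)"
```

```text
t 3.0 tcp [ 0.4395 -0.2607  0.0478] yaw 3.42 F [-0.7 -0.1  1.4] gap 0.0285 q [-0.62  0.4   2.01 -0.    0.74 -0.68]
[-0.1445, 0.0062, 0.0018]
[-0.1251, 0.1945, -0.1825]
[-0.0532, 0.215, -0.1822]
turn -0.0079
```

Request:
step_arm(rows=[[255,[-0.06,0,0],0],[255,[-0.125,0.02,0],0],[255,[-0.125,0.1,-0.09],0],[255,[-0.125,0.19,-0.184],0],[255,[-0.125,0.195,-0.184],0]])

```text
time_s: 3.4
ee_pos: [0.5311, -0.1641, 0.1106]
orientation: [0.485, 0.517, -0.486, 0.511]
ft_force: [0.6, -0.8, -1.1]
finger_gap: 0.0288
```

Request:
step_arm(rows=[[255,[0,0,0],0],[255,[0,0,0],0],[255,[0,0,0],0],[255,[0,0,0],0],[255,[0,0,0],0]])

```text
time_s: 3.82
ee_pos: [0.5299, -0.1649, 0.11]
orientation: [0.485, 0.517, -0.487, 0.51]
ft_force: [-0.1, -0.1, -1.2]
finger_gap: 0.0291
```

```bash
python3 -c "
from h import *
plan(dk(-.06,-.080,.070),dk(0,-.080,.070),dk(0,-.08,.064),yaw=3.65)
c=Cam('scene'); crop(c.im,220,170,130,100,6,'ins0')"
```

```text
t 3.8 tcp [ 0.5299 -0.1649  0.11  ] yaw 3.21 F [-0.1 -0.1 -1.2] gap 0.0291 q [-0.38  0.37  1.89  0.    0.89 -0.44]
[0.0799, 0.0242, -0.0032]
[0.0789, 0.1442, -0.0042]
[0.0909, 0.1443, -0.0041]
turn -0.0154
```

Request:
step_arm(rows=[[255,[0.04,0.015,-0.003],-0.015],[255,[0.08,0.024,-0.003],-0.015],[255,[0.08,0.024,-0.003],-0.015],[255,[0.08,0.024,-0.003],-0.015],[255,[0.08,0.024,-0.003],-0.015]])

```text
time_s: 4.28
ee_pos: [0.5413, -0.1633, 0.0705]
orientation: [0.483, 0.519, -0.485, 0.512]
ft_force: [0.1, -0.0, -1.2]
finger_gap: 0.0285
```

```bash
python3 -c "
from h import *
plan(dk(0,-.080,.070),dk(0,-.08,.064),yaw=3.65)
c=Cam('scene'); crop(c.im,220,170,130,100,6,'ins0')"
```

```text
t 4.3 tcp [ 0.5413 -0.1633  0.0705] yaw 3.57 F [ 0.1 -0.  -1.2] gap 0.0285 q [-0.37  0.44  1.88  0.    0.83 -0.43]
[0.0001, 0.1205, -0.0018]
[0.0121, 0.1206, -0.0018]
turn -0.0028
```

View pics/ins0.png

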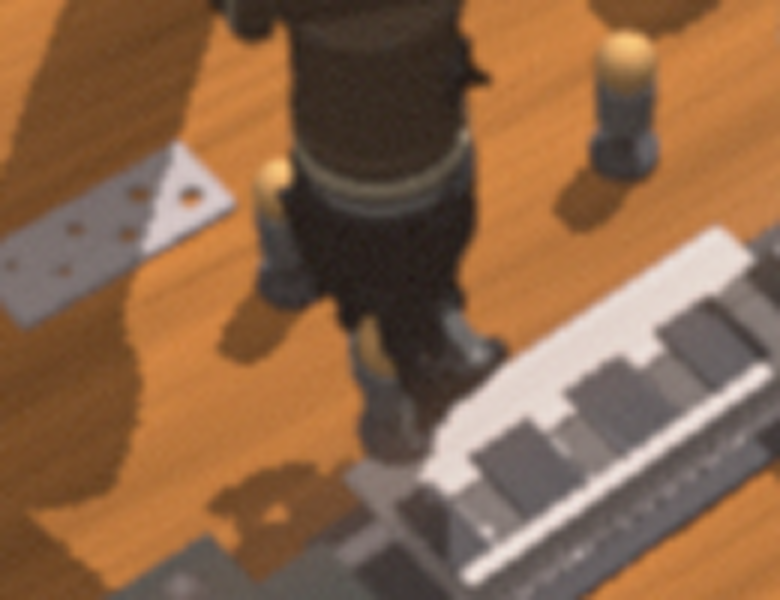

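The mandrel (barrel at about (385,400)) stands over the apron in line with the slot0 gap at about (470,515). I slide it in.

Request:
step_arm(rows=[[255,[0,0.03,-0.001],0],[255,[0,0.06,-0.002],0],[255,[0,0.09,-0.002],0],[255,[0,0.118,-0.002],0],[255,[0,0.118,-0.002],0]])

```text
time_s: 4.75
ee_pos: [0.6036, -0.1592, 0.0724]
orientation: [0.484, 0.517, -0.484, 0.514]
ft_force: [-0.1, -0.2, -1.4]
finger_gap: 0.028
```

```bash
python3 -c "
from h import *
plan(dk(0,-.080,.070),dk(0.001,-.08,.063),yaw=3.65)"
```

```text
t 4.8 tcp [ 0.6036 -0.1592  0.0724] yaw 3.6 F [-0.1 -0.2 -1.4] gap 0.028 q [-0.33  0.53  1.74  0.    0.88 -0.39]
[0.0049, -0.0044, -0.0013]
[0.0189, -0.0024, -0.0013]
turn -0.0018
```

Request:
step_arm(rows=[[255,[0.005,-0.003,-0.001],0],[255,[0.01,-0.003,-0.001],0],[255,[0.015,-0.003,-0.001],0],[255,[0.018,-0.003,-0.001],0],[255,[0.018,-0.003,-0.001],0]])

```text
time_s: 5.17
ee_pos: [0.6012, -0.1588, 0.0638]
orientation: [0.484, 0.517, -0.484, 0.514]
ft_force: [-2.0, 0.5, 3.1]
finger_gap: 0.0283
```

```bash
python3 -c "
from h import *
plan(dk(0,-.080,.064),yaw=3.65)
for n in('top','scene'):
  c=Cam(n); p=c.proj([dk(0,-.081,.06)])[0].astype(int); crop(c.im,p[0]-30,p[1]-35,60,60,6,'h0'+n)
cv2.imwrite('pics/h0.png',np.hstack([cv2.imread('pics/h0top.png'),cv2.imread('pics/h0scene.png')]))"
```

```text
t 5.2 tcp [ 0.6012 -0.1588  0.0638] yaw 3.59 F [-2.   0.5  3.1] gap 0.0283 q [-0.33  0.54  1.74  0.    0.86 -0.39]
[-0.0004, 0.0004, -0.0004]
turn -0.0022
```

View pics/h0.png

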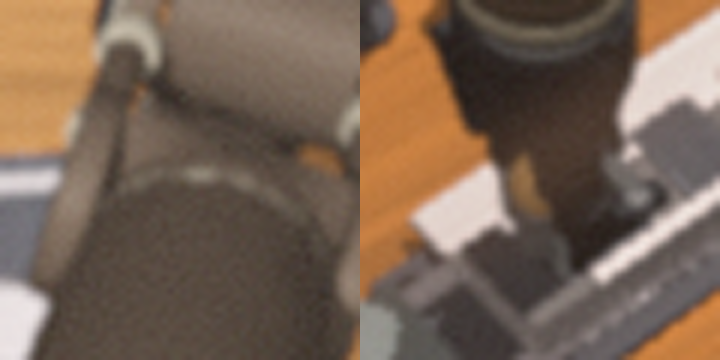

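Contact with the deck came at TCP z 0.0638, exactly home height, with no sill offset. Release, lift, and go to the next ball.

Request:
step_arm(rows=[[0,[0,0,0],0],[0,[0,0,0],0],[0,[0,0,0],0],[0,[-0.08,0,0],0],[0,[-0.16,0,0],0]])

```text
time_s: 5.68
ee_pos: [0.5984, -0.158, 0.1402]
orientation: [0.482, 0.52, -0.486, 0.511]
ft_force: [1.1, -0.4, 0.9]
finger_gap: 0.0852
```

Request:
step_arm(rows=[[0,[-0.04,-0.08,-0.01],0],[0,[-0.06,-0.16,-0.02],0],[0,[-0.06,-0.24,-0.03],0],[0,[-0.06,-0.31,-0.04],0],[0,[-0.06,-0.348,-0.045],0]])

```text
time_s: 6.1
ee_pos: [0.4192, -0.1453, 0.1718]
orientation: [0.482, 0.521, -0.486, 0.509]
ft_force: [-0.7, 0.6, -1.1]
finger_gap: 0.0852
```

```bash
python3 -c "
from h import *
print(balls().round(4))
plan([.4262,-.1474,.052],yaw=3.65)"
```

```text
[[ 6.023e-01 -1.597e-01  8.370e-02  5.000e-04]
 [ 4.555e-01  2.850e-02  6.840e-02  1.300e-03]
 [ 4.360e-01 -7.660e-02  6.910e-02  8.000e-04]]
t 6.2 tcp [ 0.42   -0.1456  0.1718] yaw 3.53 F [ 0.  -0.1  0.1] gap 0.0857 q [-0.43  0.08  2.1  -0.    0.98 -0.49]
[0.2394, 0.0158, 0.0063]
turn -0.0041
```

Ball D stands home in slot0: measured (.6023,-.1597,.0837) against the expected (.6015,-.1597,.085). Now ball C.

Request:
step_arm(rows=[[0,[0.06,0.016,0.006],0],[0,[0.13,0.016,0.006],0],[0,[0.19,0.016,0.006],0],[0,[0.238,0.016,0.006],0],[0,[0.238,0.016,0.006],0]])

```text
time_s: 6.62
ee_pos: [0.4236, -0.1458, 0.0485]
orientation: [0.481, 0.524, -0.487, 0.506]
ft_force: [-0.6, 0.4, -0.1]
finger_gap: 0.0852
```

```bash
python3 -c "
from h import *
plan([.4262,-.1474,.049],yaw=3.65)"
```

```text
t 6.6 tcp [ 0.4236 -0.1458  0.0485] yaw 3.54 F [-0.6  0.4 -0.1] gap 0.0852 q [-0.43  0.32  2.14 -0.    0.71 -0.49]
[-0.0012, 0.0049, 0.0035]
turn -0.004
```

Request:
step_arm(rows=[[0,[-0.001,0.005,0.004],0],[0,[-0.001,0.005,0.004],0],[255,[-0.001,0.005,0.004],0],[255,[-0.001,0.005,0.004],0],[255,[-0.001,0.005,0.004],0]])

```text
time_s: 7.03
ee_pos: [0.4276, -0.1482, 0.0503]
orientation: [0.482, 0.523, -0.487, 0.508]
ft_force: [0.6, 0.1, 0.3]
finger_gap: 0.0518
```

Request:
step_arm(rows=[[255,[0,0,0],0],[255,[0,0,0],0],[255,[0,0,0],0],[255,[0,0,0],0],[255,[0,0,0],0]])

```text
time_s: 7.45
ee_pos: [0.4285, -0.1486, 0.0514]
orientation: [0.482, 0.522, -0.487, 0.508]
ft_force: [-1.2, 0.3, 5.2]
finger_gap: 0.0286
```

```bash
python3 -c "
from h import *
plan([.4262,-.1474,.11],dk(-.07,-.0265,.11),dk(-.06,-.0265,.072),yaw=3.65)
print(R.from_quat(env.sense()['orientation']).as_matrix()[:,0])"
```

```text
t 7.5 tcp [ 0.4285 -0.1486  0.0514] yaw 3.54 F [-1.2  0.3  5.2] gap 0.0286 q [-0.43  0.32  2.13 -0.    0.71 -0.49]
[-0.117, -0.0066, -0.0039]
[-0.1202, 0.2015, -0.0666]
[-0.0445, 0.2229, -0.0659]
turn -0.0039
[-0.01875735  0.0084672  -0.99978821]
```

Request:
step_arm(rows=[[255,[-0.06,0,0],0],[255,[-0.12,0.02,0],0],[255,[-0.12,0.1,-0.03],0],[255,[-0.12,0.18,-0.063],0],[255,[-0.12,0.2,-0.063],0]])

```text
time_s: 7.87
ee_pos: [0.5332, -0.1101, 0.1121]
orientation: [0.484, 0.52, -0.485, 0.511]
ft_force: [0.5, -0.5, -1.3]
finger_gap: 0.0285
```

```bash
python3 -c "
from h import *
plan(dk(-.06,-.028,.0735),yaw=3.65)"
```

```text
t 7.9 tcp [ 0.5332 -0.1101  0.1121] yaw 3.59 F [ 0.5 -0.5 -1.3] gap 0.0285 q [-0.29  0.35  1.92  0.01  0.89 -0.35]
[0.077, 0.0106, 0.0022]
turn -0.0022
```

Request:
step_arm(rows=[[255,[0.04,0.005,0.002],0],[255,[0.077,0.01,0.002],0],[255,[0.077,0.01,0.002],0],[255,[0.077,0.01,0.002],0],[255,[0.077,0.01,0.002],0]])

```text
time_s: 8.28
ee_pos: [0.5374, -0.1105, 0.0736]
orientation: [0.484, 0.52, -0.485, 0.511]
ft_force: [0.3, -0.2, -1.8]
finger_gap: 0.0286
```

```bash
python3 -c "
from h import *
plan(dk(-0.001,-.028,.0735),yaw=3.65)"
```

```text
t 8.3 tcp [ 0.5374 -0.1105  0.0736] yaw 3.57 F [ 0.3 -0.2 -1.8] gap 0.0286 q [-0.28  0.42  1.92  0.01  0.82 -0.35]
[-0.001, 0.1195, 0.0001]
turn -0.0026
```

Request:
step_arm(rows=[[255,[0,0.03,0],0],[255,[0,0.06,0],0],[255,[0,0.09,0],0],[255,[0,0.112,0],0],[255,[0,0.115,0],0]])

```text
time_s: 8.7
ee_pos: [0.5978, -0.1076, 0.0751]
orientation: [0.485, 0.518, -0.484, 0.512]
ft_force: [0.8, -0.8, -1.7]
finger_gap: 0.0283
```

```bash
python3 -c "
from h import *
plan(dk(-0.000,-.028,.0674),yaw=3.65)"
```

```text
t 8.7 tcp [ 0.5978 -0.1076  0.0751] yaw 3.57 F [ 0.8 -0.8 -1.7] gap 0.0283 q [-0.25  0.5   1.78  0.01  0.87 -0.32]
[0.0154, 0.0007, -0.0015]
turn -0.0029
```

Request:
step_arm(rows=[[255,[0.004,0,-0.001],0],[255,[0.008,0.001,-0.001],0],[255,[0.013,0.001,-0.001],0],[255,[0.016,0.001,-0.001],0],[255,[0.016,0.001,-0.001],0]])

```text
time_s: 9.12
ee_pos: [0.5973, -0.107, 0.0674]
orientation: [0.484, 0.519, -0.484, 0.512]
ft_force: [-1.7, 0.5, 2.7]
finger_gap: 0.029
```

```bash
python3 -c "
from h import *
plan(dk(-0.000,-.028,.0674),yaw=3.65)"
```

```text
t 9.1 tcp [ 0.5973 -0.107   0.0674] yaw 3.56 F [-1.7  0.5  2.7] gap 0.029 q [-0.25  0.51  1.78  0.01  0.86 -0.32]
[-0.0001, 0.0016, -0.0004]
turn -0.0032
```

Request:
step_arm(rows=[[0,[0,0,0],0],[0,[0,0,0],0],[0,[0,0,0],0],[0,[-0.08,0,0],0],[0,[-0.16,0,0],0]])

```text
time_s: 9.53
ee_pos: [0.5945, -0.1068, 0.144]
orientation: [0.483, 0.522, -0.486, 0.509]
ft_force: [0.5, 0.1, 0.2]
finger_gap: 0.085
```

Request:
step_arm(rows=[[0,[-0.04,-0.08,-0.02],0],[0,[-0.05,-0.16,-0.04],0],[0,[-0.05,-0.24,-0.06],0],[0,[-0.05,-0.31,-0.08],0],[0,[-0.05,-0.314,-0.08],0]])

```text
time_s: 9.95
ee_pos: [0.4244, -0.0736, 0.1682]
orientation: [0.48, 0.526, -0.488, 0.504]
ft_force: [-1.9, 1.0, -0.6]
finger_gap: 0.0852
```

```bash
python3 -c "
from h import *
print(balls().round(4))
plan([.4359,-.0767,.052],yaw=3.65)"
```

```text
[[ 0.6023 -0.1594  0.0834  0.0007]
 [ 0.5964 -0.1053  0.0836  0.    ]
 [ 0.455   0.0282  0.0689  0.002 ]]
t 10.1 tcp [ 0.4333 -0.0761  0.1712] yaw 3.55 F [0.2 0.3 0.1] gap 0.0853 q [-0.28  0.07  2.11  0.01  0.98 -0.34]
[0.2383, 0.0092, 0.0041]
turn -0.0035
```

Slots 0 and 1 are filled correctly. Now ball B.

Request:
step_arm(rows=[[0,[0.06,0.009,0.004],0],[0,[0.13,0.009,0.004],0],[0,[0.19,0.009,0.004],0],[0,[0.238,0.009,0.004],0],[0,[0.238,0.009,0.004],0]])

```text
time_s: 10.47
ee_pos: [0.4339, -0.0761, 0.0482]
orientation: [0.481, 0.524, -0.487, 0.506]
ft_force: [-1.0, 0.3, 0.5]
finger_gap: 0.085
```

```bash
python3 -c "
from h import *
plan([.4359,-.0767,.050],yaw=3.65)"
```

```text
t 10.5 tcp [ 0.4339 -0.0761  0.0482] yaw 3.54 F [-1.   0.3  0.5] gap 0.085 q [-0.28  0.31  2.16  0.01  0.7  -0.34]
[-0.0036, 0.0038, 0.0013]
turn -0.0037
```

Request:
step_arm(rows=[[0,[-0.003,0.004,0.001],0],[0,[-0.003,0.004,0.001],0],[255,[-0.003,0.004,0.001],0],[255,[-0.003,0.004,0.001],0],[255,[-0.003,0.004,0.001],0]])

```text
time_s: 10.88
ee_pos: [0.4375, -0.0769, 0.0511]
orientation: [0.482, 0.523, -0.487, 0.507]
ft_force: [0.5, -0.0, 0.2]
finger_gap: 0.0517
```

Request:
step_arm(rows=[[255,[0,0,0],0],[255,[0,0,0],0],[255,[0,0,0],0],[255,[0,0,0],0],[255,[0,0,0],0]])

```text
time_s: 11.3
ee_pos: [0.4384, -0.0772, 0.0522]
orientation: [0.482, 0.523, -0.486, 0.508]
ft_force: [-1.4, 0.5, 7.0]
finger_gap: 0.0289
```

```bash
python3 -c "
from h import *
plan(dk(-.07,.027,.11),yaw=3.65)
print(R.from_quat(env.sense()['orientation']).as_matrix()[:,0])"
```

```text
t 11.3 tcp [ 0.4384 -0.0772  0.0522] yaw 3.55 F [-1.4  0.5  7. ] gap 0.0289 q [-0.28  0.3   2.15  0.01  0.71 -0.34]
[-0.1185, 0.1728, -0.0324]
turn -0.0036
[-0.01964244  0.01049401 -0.99975199]
```

Request:
step_arm(rows=[[255,[-0.06,0,0],0],[255,[-0.12,0.02,0],0],[255,[-0.12,0.1,-0.02],0],[255,[-0.12,0.165,-0.032],0],[255,[-0.12,0.173,-0.032],0]])

```text
time_s: 11.72
ee_pos: [0.5319, -0.0561, 0.1133]
orientation: [0.484, 0.52, -0.484, 0.511]
ft_force: [1.2, -0.6, -0.4]
finger_gap: 0.0288
```

```bash
python3 -c "
from h import *
plan(dk(-.06,.0265,.0742),yaw=3.65)"
```

```text
t 11.7 tcp [ 0.5319 -0.0561  0.1133] yaw 3.6 F [ 1.2 -0.6 -0.4] gap 0.0288 q [-0.19  0.33  1.94  0.01  0.89 -0.26]
[0.0781, 0.0064, 0.0012]
turn -0.0018
```

Request:
step_arm(rows=[[255,[0.04,0.004,0.001],0],[255,[0.078,0.006,0.001],0],[255,[0.078,0.006,0.001],0],[255,[0.078,0.006,0.001],0],[255,[0.078,0.006,0.001],0]])

```text
time_s: 12.13
ee_pos: [0.5339, -0.0561, 0.0742]
orientation: [0.484, 0.52, -0.484, 0.511]
ft_force: [0.1, 0.6, -1.9]
finger_gap: 0.0285
```

```bash
python3 -c "
from h import *
plan(dk(-0.001,.0265,.074),yaw=3.65)"
```

```text
t 12.1 tcp [ 0.5339 -0.0561  0.0742] yaw 3.59 F [ 0.1  0.6 -1.9] gap 0.0285 q [-0.19  0.4   1.95  0.01  0.81 -0.26]
[-0.0006, 0.1196, 0.0002]
turn -0.002
```

Request:
step_arm(rows=[[255,[0,0.03,0],0],[255,[0,0.06,0],0],[255,[0,0.09,0],0],[255,[0,0.112,0],0],[255,[0,0.115,0],0]])

```text
time_s: 12.55
ee_pos: [0.5945, -0.0529, 0.0758]
orientation: [0.485, 0.519, -0.483, 0.512]
ft_force: [-0.3, 0.5, -0.6]
finger_gap: 0.0288
```

```bash
python3 -c "
from h import *
plan(dk(-0.000,.0265,.0682),yaw=3.65)"
```

```text
t 12.6 tcp [ 0.5945 -0.0529  0.0758] yaw 3.6 F [-0.3  0.5 -0.6] gap 0.0288 q [-0.17  0.48  1.8   0.01  0.86 -0.24]
[0.0152, 0.0004, -0.0009]
turn -0.0019
```

Request:
step_arm(rows=[[255,[0.004,0,-0.001],0],[255,[0.008,0,-0.001],0],[255,[0.013,0,-0.001],0],[255,[0.016,0,-0.001],0],[255,[0.016,0,-0.001],0]])

```text
time_s: 12.97
ee_pos: [0.5935, -0.0523, 0.0681]
orientation: [0.485, 0.519, -0.483, 0.512]
ft_force: [-1.7, 0.4, 2.8]
finger_gap: 0.0288
```

```bash
python3 -c "
from h import *
plan(dk(-0.000,.027,.0682),[.4552,.0284,.17],yaw=3.65)"
```

```text
t 13.0 tcp [ 0.5935 -0.0523  0.0681] yaw 3.59 F [-1.7  0.4  2.8] gap 0.0288 q [-0.16  0.49  1.81  0.01  0.85 -0.23]
[-0.0002, 0.0023, -0.0008]
[-0.2008, -0.2669, -0.1803]
turn -0.0022
```

Request:
step_arm(rows=[[0,[0,0,0],0],[0,[0,0,0],0],[0,[0,0,0],0],[0,[-0.08,0,0],0],[0,[-0.16,0,0],0]])

```text
time_s: 13.38
ee_pos: [0.5904, -0.0525, 0.1447]
orientation: [0.483, 0.522, -0.485, 0.509]
ft_force: [1.0, -0.4, 0.7]
finger_gap: 0.0853
```

Request:
step_arm(rows=[[0,[-0.04,-0.07,-0.045],0],[0,[-0.05,-0.13,-0.09],0],[0,[-0.05,-0.2,-0.135],0],[0,[-0.05,-0.255,-0.178],0],[0,[-0.05,-0.258,-0.178],0]])

```text
time_s: 13.8
ee_pos: [0.4491, 0.0306, 0.1709]
orientation: [0.481, 0.525, -0.486, 0.507]
ft_force: [-0.3, -0.0, -0.1]
finger_gap: 0.0855
```

```bash
python3 -c "
from h import *
print(balls().round(4))
plan([.4552,.0284,.051],yaw=3.65)"
```

```text
[[ 6.020e-01 -1.593e-01  8.390e-02  9.000e-04]
 [ 5.929e-01 -5.180e-02  8.430e-02  7.000e-04]
 [ 5.960e-01 -1.053e-01  8.480e-02  4.000e-04]]
t 13.9 tcp [0.4553 0.0286 0.1725] yaw 3.68 F [0.1 0.3 0.3] gap 0.0854 q [-0.04  0.1   2.08  0.01  0.98 -0.11]
[0.243, 0.0032, 0.0031]
turn 0.0012
```

Request:
step_arm(rows=[[0,[0.06,0.003,0.003],0],[0,[0.13,0.003,0.003],0],[0,[0.19,0.003,0.003],0],[0,[0.242,0.003,0.003],0],[0,[0.242,0.003,0.003],0]])

```text
time_s: 14.32
ee_pos: [0.4522, 0.0279, 0.047]
orientation: [0.481, 0.524, -0.487, 0.507]
ft_force: [-1.6, -0.7, -0.1]
finger_gap: 0.0856
```

```bash
python3 -c "
from h import *
plan([.4552,.0284,.050],yaw=3.65)"
```

```text
t 14.3 tcp [0.4522 0.0279 0.047 ] yaw 3.64 F [-1.6 -0.7 -0.1] gap 0.0856 q [-0.04  0.33  2.13  0.01  0.71 -0.12]
[-0.0062, 0.0059, -0.0007]
turn -0.0004
```

Request:
step_arm(rows=[[0,[-0.005,0.005,-0.001],0],[0,[-0.005,0.005,-0.001],0],[255,[-0.005,0.005,-0.001],0],[255,[-0.005,0.005,-0.001],0],[255,[-0.005,0.005,-0.001],0]])

```text
time_s: 14.73
ee_pos: [0.4563, 0.0284, 0.0509]
orientation: [0.482, 0.523, -0.486, 0.508]
ft_force: [0.7, -0.2, 0.5]
finger_gap: 0.0519
```

Request:
step_arm(rows=[[255,[0,0,0],0],[255,[0,0,0],0],[255,[0,0,0],0],[255,[0,0,0],0],[255,[0,0,0],0]])

```text
time_s: 15.15
ee_pos: [0.4573, 0.0284, 0.0522]
orientation: [0.482, 0.523, -0.486, 0.508]
ft_force: [-1.2, 0.6, 6.0]
finger_gap: 0.0285
```

```bash
python3 -c "
from h import *
plan(dk(-.07,.081,.11),yaw=3.65)"
```

```text
t 15.2 tcp [0.4573 0.0284 0.0522] yaw 3.65 F [-1.2  0.6  6. ] gap 0.0285 q [-0.04  0.32  2.12  0.01  0.72 -0.11]
[-0.1186, 0.1217, 0.0683]
turn -0.0001
```

Request:
step_arm(rows=[[255,[-0.06,0,0],0],[255,[-0.12,0.02,0],0],[255,[-0.12,0.07,0.035],0],[255,[-0.12,0.115,0.067],0],[255,[-0.12,0.12,0.068],0]])

```text
time_s: 15.57
ee_pos: [0.5262, -0.0045, 0.1131]
orientation: [0.484, 0.52, -0.484, 0.511]
ft_force: [0.4, -1.2, -1.0]
finger_gap: 0.0287
```

```bash
python3 -c "
from h import *
plan(dk(-.06,.081,.0742),yaw=3.65)"
```

```text
t 15.6 tcp [ 0.5262 -0.0045  0.1131] yaw 3.59 F [ 0.4 -1.2 -1. ] gap 0.0287 q [-0.1   0.31  1.96  0.01  0.88 -0.16]
[0.0778, 0.0111, -0.004]
turn -0.002
```

Request:
step_arm(rows=[[255,[0.04,0.006,-0.004],0],[255,[0.078,0.011,-0.004],0],[255,[0.078,0.011,-0.004],0],[255,[0.078,0.011,-0.004],0],[255,[0.078,0.011,-0.004],0]])

```text
time_s: 15.98
ee_pos: [0.5306, -0.0016, 0.0742]
orientation: [0.484, 0.52, -0.484, 0.511]
ft_force: [-0.1, 0.0, -0.1]
finger_gap: 0.0287
```

```bash
python3 -c "
from h import *
plan(dk(0,.081,.074),yaw=3.65)"
```

```text
t 16.0 tcp [ 0.5306 -0.0016  0.0742] yaw 3.6 F [-0.1  0.  -0.1] gap 0.0287 q [-0.09  0.39  1.96  0.01  0.81 -0.16]
[-0.0007, 0.1213, 0.0003]
turn -0.0017
```

Request:
step_arm(rows=[[255,[0,0.03,0],0],[255,[0,0.06,0],0],[255,[0,0.09,0],0],[255,[0,0.114,0],0],[255,[0,0.118,0],0]])

```text
time_s: 16.4
ee_pos: [0.5927, 0.0022, 0.0757]
orientation: [0.485, 0.519, -0.483, 0.512]
ft_force: [0.3, -0.3, -1.6]
finger_gap: 0.0283
```

```bash
python3 -c "
from h import *
plan(dk(0.001,.081,.0682),yaw=3.65)"
```

```text
t 16.4 tcp [0.5927 0.0022 0.0757] yaw 3.62 F [ 0.3 -0.3 -1.6] gap 0.0283 q [-0.07  0.48  1.82  0.01  0.86 -0.14]
[0.015, -0.0011, 0.0002]
turn -0.0012
```

Request:
step_arm(rows=[[255,[0.004,0,0],0],[255,[0.008,0,0],0],[255,[0.013,0,0],0],[255,[0.016,0,0],0],[255,[0.016,0,0],0]])

```text
time_s: 16.82
ee_pos: [0.5917, 0.0023, 0.0681]
orientation: [0.485, 0.519, -0.483, 0.512]
ft_force: [-2.1, -0.4, 2.7]
finger_gap: 0.0284
```

```bash
python3 -c "
from h import *
plan(dk(-0.000,.081,.0682),yaw=3.65)"
```

```text
t 16.8 tcp [0.5917 0.0023 0.0681] yaw 3.62 F [-2.1 -0.4  2.7] gap 0.0284 q [-0.07  0.49  1.82  0.01  0.84 -0.14]
[-0.0002, -0.0011, 0.0004]
turn -0.0011
```

Home contact again. Release, retreat, and check all four.

Request:
step_arm(rows=[[0,[0,0,0],0],[0,[0,0,0],0],[0,[0,0,0],0],[0,[-0.08,0,0],0],[0,[-0.16,0,0],0]])

```text
time_s: 17.23
ee_pos: [0.5886, 0.0018, 0.1447]
orientation: [0.482, 0.522, -0.486, 0.509]
ft_force: [1.2, -0.1, 0.8]
finger_gap: 0.0852
```

Request:
step_arm(rows=[[0,[-0.1,-0.08,0],0],[0,[-0.16,-0.16,0],0],[0,[-0.16,-0.24,0],-0.2],[0,[-0.16,-0.33,-0.04],-0.5],[0,[-0.16,-0.36,-0.1],-0.7]])

```text
time_s: 17.65
ee_pos: [0.4185, 0.0282, 0.2278]
orientation: [0.386, 0.598, -0.386, 0.587]
ft_force: [-0.2, 1.1, 0.4]
finger_gap: 0.0852
```

```bash
python3 -c "
from h import *
b=balls(); print(b.round(4)); print('deck frame',[[round(float((q[:2]-DK)@u)*1000,1) for u in(UX,UY)] for q in b])
plan([.426,.247,.2],yaw=57.9)"
```

```text
[[ 6.021e-01 -1.593e-01  8.350e-02  3.000e-04]
 [ 5.930e-01 -5.170e-02  8.470e-02  5.000e-04]
 [ 5.963e-01 -1.052e-01  8.420e-02  3.000e-04]
 [ 5.907e-01  1.500e-03  8.580e-02  5.000e-04]]
deck frame [[0.7, -80.7], [-1.5, 27.2], [-1.7, -26.4], [-0.5, 80.5]]
t 17.8 tcp [0.4143 0.0314 0.2259] yaw 23.86 F [ 1.  -0.4 -1. ] gap 0.0855 q [-0.04 -0.06  2.12  0.01  1.11 -0.46]
[0.0557, 0.1965, -0.3839]
turn -1.1883
```

All four read home at x −1.7…+0.7 mm, y within 0.6 mm and z≈85 mm. On to the crank.

Request:
step_arm(rows=[[0,[0.0557,0.196,-0.384],-1],[0,[0.0557,0.196,-0.384],-1],[0,[0.0557,0.196,-0.384],-1],[0,[0.0557,0.196,-0.384],-1],[0,[0.0557,0.196,-0.384],-1]])

```text
time_s: 18.17
ee_pos: [0.4259, 0.2383, 0.2012]
orientation: [0.228, 0.678, -0.225, 0.662]
ft_force: [0.3, -0.7, -0.1]
finger_gap: 0.0852
```

```bash
python3 -c "
from h import *
plan([.426,.247,.15],yaw=57.9)"
```

```text
t 18.2 tcp [0.4259 0.2383 0.2012] yaw 52.68 F [ 0.3 -0.7 -0.1] gap 0.0852 q [ 0.41  0.11  1.99  0.02  1.05 -0.52]
[0.1026, 0.0143, -0.0081]
turn -0.1822
```

Request:
step_arm(rows=[[0,[0.06,0.014,-0.008],-0.18],[0,[0.1,0.014,-0.008],-0.18],[0,[0.1,0.014,-0.008],-0.18],[0,[0.1,0.014,-0.008],-0.18],[0,[0.1,0.014,-0.008],-0.18]])

```text
time_s: 18.58
ee_pos: [0.4268, 0.2467, 0.1519]
orientation: [0.198, 0.687, -0.194, 0.672]
ft_force: [-0.0, -0.6, 0.0]
finger_gap: 0.0853
```

```bash
python3 -c "
from h import *
plan([.426,.247,.043],yaw=57.9)
c=Cam('scene'); t=Cam('top')
a=cv2.resize(t.im[170:255,200:290],None,fx=5,fy=5,interpolation=2);b=cv2.resize(c.im[85:170,335:400],None,fx=5,fy=5,interpolation=2);cv2.imwrite('pics/cg.png',np.hstack([a,b]))"
```

```text
t 18.6 tcp [0.4268 0.2467 0.1519] yaw 57.77 F [-0.  -0.6  0. ] gap 0.0853 q [ 0.43  0.19  2.01  0.02  0.94 -0.6 ]
[0.2179, -0.0003, 0.0029]
turn -0.0044
```

View pics/cg.png

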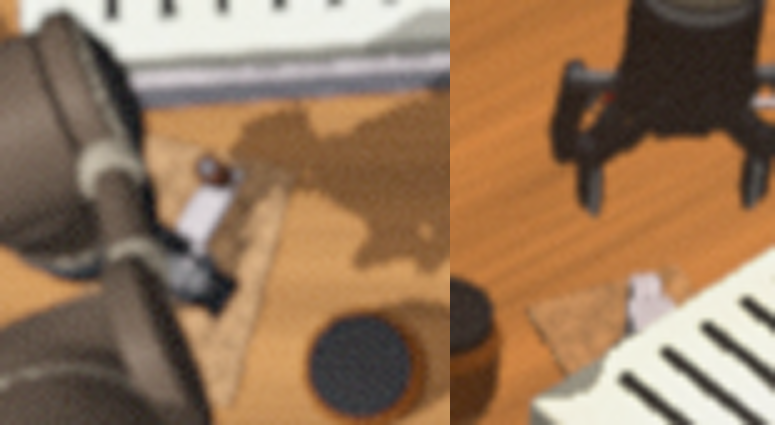

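The gripper straddles the hub: crank arm at (205,215) in the left view, jaws across it. Descend and grip.

Request:
step_arm(rows=[[0,[0.06,0,0.003],0],[0,[0.12,0,0.003],0],[0,[0.17,0,0.003],0],[0,[0.21,0,0.003],0],[0,[0.212,0,0.003],0]])

```text
time_s: 19.1
ee_pos: [0.4252, 0.2457, 0.0446]
orientation: [0.198, 0.687, -0.196, 0.671]
ft_force: [-0.7, -0.4, -0.9]
finger_gap: 0.0854
```

Request:
step_arm(rows=[[200,[0,0,0],0],[255,[0,0,0],0],[255,[0,0,0],0],[255,[0,0,0],0],[255,[0,0,0],0]], force=90)

```text
time_s: 19.52
ee_pos: [0.4264, 0.2461, 0.0464]
orientation: [0.199, 0.686, -0.195, 0.672]
ft_force: [-4.5, -0.5, 2.7]
finger_gap: 0.0265
```

```bash
python3 -c "
from h import *
plan([.426,.247,.15],yaw=57.9)
print(R.from_quat(env.sense()['orientation']).as_matrix()[:,0])"
```

```text
t 19.5 tcp [0.4264 0.2461 0.0464] yaw 57.68 F [-4.5 -0.5  2.7] gap 0.0265 q [ 0.42  0.38  2.05  0.03  0.72 -0.6 ]
[-0.2071, 0.001, -0.006]
turn -0.0078
[-0.01848651  0.01079917 -0.99977079]
```

Request:
step_arm(rows=[[255,[-0.03,0,0],0],[255,[-0.08,0,0],0],[255,[-0.15,0,0],0],[255,[-0.22,0,0],0],[255,[-0.28,0,0],0]])

```text
time_s: 19.93
ee_pos: [0.4285, 0.2444, 0.188]
orientation: [0.199, 0.686, -0.195, 0.672]
ft_force: [0.9, 0.8, -4.4]
finger_gap: 0.0268
```

```bash
python3 -c "
from h import *
plan([.42,.05,.2],yaw=8.65)"
```

```text
t 19.9 tcp [0.4285 0.2444 0.188 ] yaw 57.68 F [ 0.9  0.8 -4.4] gap 0.0268 q [ 0.42  0.14  1.99  0.02  1.02 -0.6 ]
[-0.0278, -0.3377, 0.193]
turn 1.7115
```

Request:
step_arm(rows=[[255,[-0.028,-0.07,0.04],0.2],[255,[-0.028,-0.14,0.08],0.4],[255,[-0.028,-0.2,0.12],0.6],[255,[-0.028,-0.27,0.155],0.8],[255,[-0.028,-0.338,0.193],1]])

```text
time_s: 20.35
ee_pos: [0.4185, 0.0485, 0.2]
orientation: [0.36, 0.616, -0.36, 0.601]
ft_force: [-0.0, 0.1, -5.0]
finger_gap: 0.0265
```

```bash
python3 -c "
from h import *
plan([.48,-.13,.2],yaw=8.65)"
```

```text
t 20.4 tcp [0.4185 0.0485 0.2   ] yaw 28.82 F [-0.   0.1 -5. ] gap 0.0265 q [ 0.   -0.02  2.13  0.01  1.05 -0.5 ]
[-0.0061, -0.0644, 0.372]
turn 0.7042
```

Request:
step_arm(rows=[[255,[-0.006,-0.013,0.075],0.15],[255,[-0.006,-0.026,0.15],0.3],[255,[-0.006,-0.04,0.22],0.45],[255,[-0.006,-0.05,0.3],0.6],[255,[-0.006,-0.064,0.372],0.704]])

```text
time_s: 20.77
ee_pos: [0.4801, -0.1318, 0.1998]
orientation: [0.46, 0.543, -0.463, 0.528]
ft_force: [0.5, 0.8, -3.9]
finger_gap: 0.0267
```

```bash
python3 -c "
from h import *
plan([.5799,-.2933,.16],yaw=8.65)"
```

```text
t 20.8 tcp [ 0.4801 -0.1318  0.1998] yaw 8.44 F [ 0.5  0.8 -3.9] gap 0.0267 q [-0.36  0.14  1.96  0.    1.06 -0.51]
[0.0724, 0.1514, 0.3498]
turn -0.0074
```

Request:
step_arm(rows=[[255,[0,0.03,0.08],0],[255,[0.01,0.06,0.16],0],[255,[0.03,0.1,0.24],0],[255,[0.06,0.14,0.33],-0.007],[255,[0.072,0.151,0.35],-0.007]])

```text
time_s: 21.18
ee_pos: [0.5808, -0.2967, 0.1595]
orientation: [0.46, 0.543, -0.463, 0.529]
ft_force: [1.2, -0.2, -3.9]
finger_gap: 0.0265
```

Request:
step_arm(rows=[[255,[0,0,0],0],[255,[0,0,0],0],[255,[0,0,0],0],[255,[0,0,0],0],[255,[0,0,0],0]])

```text
time_s: 21.6
ee_pos: [0.5804, -0.2953, 0.1601]
orientation: [0.46, 0.543, -0.462, 0.529]
ft_force: [0.3, 0.3, -3.0]
finger_gap: 0.0264
```

```bash
python3 -c "
from h import *
plan([.5799,-.2933,.13],yaw=8.65)
print(R.from_quat(env.sense()['orientation']).as_matrix()[:,0])
t,c=Cam('top'),Cam('scene')
a=cv2.resize(t.im[130:215,380:460],None,fx=5,fy=5,interpolation=2);b=cv2.resize(c.im[200:285,210:290],None,fx=5,fy=5,interpolation=2);cv2.imwrite('pics/sh.png',np.hstack([a,b]))"
```

```text
t 21.6 tcp [ 0.5804 -0.2953  0.1601] yaw 8.63 F [ 0.3  0.3 -3. ] gap 0.0264 q [-0.54  0.47  1.62 -0.    1.07 -0.69]
[0.0603, 0.0006, -0.0034]
turn -0.0007
[-0.01718572  0.0094362  -0.99980779]
```

View pics/sh.png

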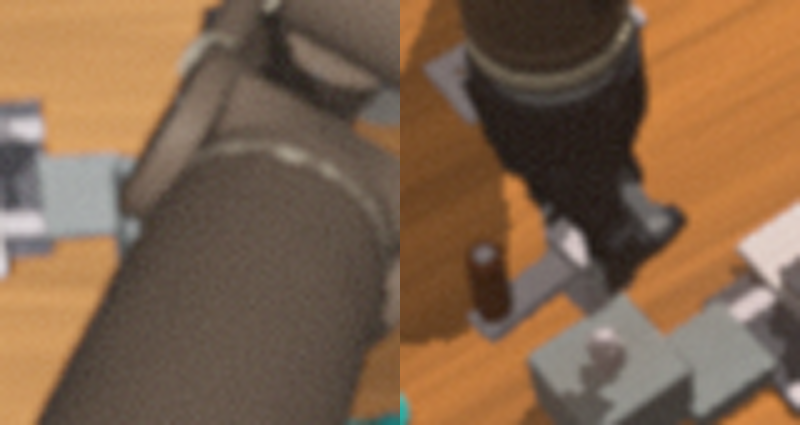

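```bash
python3 -c "
from h import *
c=Cam('scene')
w=c.im[240:262,215:240]; h=cv2.cvtColor(w,cv2.COLOR_BGR2HSV); print(h[4:18,6:19,1]); print(h[4:18,6:19,2])
for z in(.2027,.205): print(c.plane([(226.4,250)],z))
p=np.r_[.5804,-.2953,0]+.055*np.r_[.150,-.989,0]; print('pred',p)
print(c.proj([np.r_[p[:2],.2027]]))"
```

```text
[[172 169 170 166 173 170 168 170 166 170 168 176 173]
 [167 163 173 185 169 166 175 162 171 168 172 174 177]
 [172 164 177 165 177 166 175 166 163 171 171 171 175]
 [171 169 170 169 171 168 171 175 170 173 172 173 172]
 [171 166 170 167 152 137 127 154 170 169 174 172 168]
 [169 172 171 132  85  58  61 101 152 168 169 173 172]
 [161 167 164 109  47  24  35  72 137 171 175 172 170]
 [172 168 164 104  47  31  37  68 131 178 169 171 172]
 [178 180 162 129  87  59  82 121 159 165 169 173 171]
 [170 168 159 168 140 128 153 160 179 157 169 174 168]
 [164 167 188 161 169 154 166 165 171 168 170 166 145]
 [167 167 164 174 163 165 156 178 155 147 156 137  95]
 [175 168 169 162 173 173 169 162 159 147 104  74  42]
 [168 164 176 163 171 148 150 151 163 138  91  48  25]]
[[123 121 117 117 115 117 120 117 115 114 137 170 190]
 [119 119 118 113 119 117 115 115 112 112 129 163 189]
 [117 118 117 116 114 115 112 114 114 118 145 183 197]
 [119 118 117 113 109 109 106 108 114 122 148 189 197]
 [118 115 111 104  99  97  94  96 105 116 144 185 193]
 [115 110 103  95  96 105 104  93  87 102 142 183 190]
 [111 107  92  89 108 117 116  95  84  97 143 179 186]
 [114 109  90  88 104 116 111  94  82  99 149 176 181]
 [112 106  88  81  88  95  90  80  72  91 137 174 180]
 [117 106  85  73  80  80  75  70  64  81 131 171 175]
 [118 107  84  68  68  73  69  62  58  70 120 164 163]
 [116 110  90  66  64  62  62  56  56  64 106 149 145]
 [112 112  98  71  59  59  59  60  56  59  88 124 127]
 [112 107  97  72  61  62  61  59  58  59  70 102 121]]
[[ 0.58886044 -0.34754063  0.2027    ]]
[[ 0.59036976 -0.34805888  0.205     ]]
pred [ 0.58865  -0.349695  0.      ]
[[225.51149166 250.40884538]]
```

The right view shows the crank held over the gearbox with its handle at (484,252). Casting that ray puts the hub at about (.5806,−.2934), within 1 mm of the dome. Descend with feel.

```bash
python3 -c "
from h import *
plan([.5798,-.2953,.115],[.5798,-.2953,.1],[.5798,-.2953,.087],yaw=8.65)"
```

```text
t 21.8 tcp [ 0.5808 -0.2958  0.1604] yaw 8.63 F [ 1.1  0.4 -3.7] gap 0.0266 q [-0.54  0.47  1.62 -0.    1.07 -0.69]
[0.0909, -0.0006, -0.0003]
[0.1209, -0.0001, -0.0]
[0.1469, 0.0003, 0.0003]
turn -0.0007
```

Request:
step_arm(rows=[[255,[0.03,0,0.001],0],[255,[0.06,0,0.001],0],[255,[0.085,-0.0005,0.002],0],[255,[0.09,-0.0005,0.002],0],[255,[0.09,-0.0005,0.002],0]])

```text
time_s: 22.17
ee_pos: [0.5788, -0.2956, 0.1139]
orientation: [0.459, 0.544, -0.463, 0.529]
ft_force: [-0.1, 0.7, -4.4]
finger_gap: 0.0265
```

```bash
python3 -c "
from h import *
plan([.5798,-.2953,.106],[.5798,-.2953,.1],[.5798,-.2953,.087],yaw=8.65)"
```

```text
t 22.2 tcp [ 0.5788 -0.2956  0.1139] yaw 8.64 F [-0.1  0.7 -4.4] gap 0.0265 q [-0.54  0.52  1.65 -0.    1.   -0.69]
[0.0157, 0.0024, 0.0]
[0.0277, 0.0026, 0.0002]
[0.0537, 0.003, 0.0005]
turn -0.0004
```

Request:
step_arm(rows=[[255,[0.004,0.0024,0],0],[255,[0.008,0.0024,0],0],[255,[0.012,0.0024,0],0],[255,[0.016,0.0024,0],0],[255,[0.018,0.0024,0],0]])

```text
time_s: 22.58
ee_pos: [0.5806, -0.2954, 0.1067]
orientation: [0.459, 0.543, -0.462, 0.529]
ft_force: [-2.1, 1.6, 7.2]
finger_gap: 0.0266
```

```bash
python3 -c "
from h import *
plan([.5798,-.2953,.1],[.5798,-.2953,.087],yaw=8.65); print(env.sense()['torque'])"
```

```text
t 22.6 tcp [ 0.5806 -0.2954  0.1067] yaw 8.64 F [-2.1  1.6  7.2] gap 0.0266 q [-0.54  0.53  1.65 -0.    0.98 -0.69]
[0.0134, -0.0013, -0.0003]
[0.0394, -0.0008, 0.0]
turn -0.0005
[ 0.52651909  0.47806713 -0.02604949]
```

Contact at the shoulder. The side force suggests shifting −x, +y by about 1 mm. I do that with a light press and a small wiggle.

Request:
step_arm(rows=[[255,[0.002,-0.002,-0.002],0],[255,[0.006,-0.002,-0.002],0.06],[255,[0.006,-0.002,-0.002],0.14],[255,[0.006,-0.002,-0.002],0],[255,[0.006,-0.002,-0.002],-0.1]])

```text
time_s: 23.0
ee_pos: [0.5806, -0.2951, 0.1063]
orientation: [0.446, 0.554, -0.448, 0.542]
ft_force: [-1.1, 1.3, 6.6]
finger_gap: 0.0267
```

```bash
python3 -c "
from h import *
plan([.5798,-.2953,.1],[.5798,-.2953,.087],yaw=8.65); print(env.sense()['torque'])"
```

```text
t 23.0 tcp [ 0.5806 -0.2951  0.1063] yaw 11.64 F [-1.1  1.3  6.6] gap 0.0267 q [-0.54  0.53  1.65 -0.    0.98 -0.74]
[0.0127, -0.0015, 0.0002]
[0.0386, -0.0011, 0.0005]
turn 0.1044
[ 0.46654196  0.18550228 -0.0094659 ]
```

Request:
step_arm(rows=[[255,[0.0,-0.004,-0.004],0.1],[255,[0.004,-0.004,-0.004],0.1],[255,[0.006,-0.004,-0.004],0.15],[255,[0.008,-0.004,-0.004],0.2],[255,[0.008,-0.004,-0.004],0.25]])

```text
time_s: 23.42
ee_pos: [0.5798, -0.294, 0.1028]
orientation: [0.48, 0.524, -0.481, 0.514]
ft_force: [2.7, 0.4, -2.1]
finger_gap: 0.0269
```

```bash
python3 -c "
from h import *
plan([.5798,-.2953,.1],[.5798,-.2953,.087],yaw=8.65); print(env.sense()['torque'])"
```

```text
t 23.4 tcp [ 0.5798 -0.294   0.1028] yaw 4.42 F [ 2.7  0.4 -2.1] gap 0.0269 q [-0.54  0.53  1.66  0.    0.97 -0.61]
[0.0057, -0.0002, 0.0026]
[0.0317, 0.0001, 0.0028]
turn -0.1475
[ 0.06644323 -0.58550761 -0.07278342]
```

It slipped on: z 0.1028 with no vertical resistance. Push down.

Request:
step_arm(rows=[[255,[0.008,-0.001,0],0],[255,[0.016,-0.001,0],0],[255,[0.024,0,0],0],[255,[0.03,0,0],0],[255,[0.031,0,0],0]])

```text
time_s: 23.83
ee_pos: [0.5799, -0.2943, 0.0876]
orientation: [0.48, 0.524, -0.481, 0.514]
ft_force: [1.0, 1.1, 3.0]
finger_gap: 0.0265
```

```bash
python3 -c "
from h import *
plan([.5798,-.2953,.087],yaw=8.65); print(env.sense()['torque'])"
```

```text
t 23.8 tcp [ 0.5799 -0.2943  0.0876] yaw 4.44 F [1.  1.1 3. ] gap 0.0265 q [-0.54  0.55  1.66  0.    0.94 -0.61]
[0.0012, -0.0004, 0.002]
turn -0.1471
[ 0.16303011 -0.14544263 -0.02942063]
```

Seated: z 0.0876 as predicted. Release the hub and go to the handle.

Request:
step_arm(rows=[[0,[0,0,0],0],[0,[0,0,0],0],[0,[0,0,0],0],[0,[-0.08,0,0],0],[0,[-0.16,0,0],0]])

```text
time_s: 24.25
ee_pos: [0.5775, -0.2931, 0.164]
orientation: [0.479, 0.527, -0.482, 0.511]
ft_force: [1.1, -0.0, -0.1]
finger_gap: 0.0843
```

```bash
python3 -c "
from h import *
plan([.5838,-.348,.165],[.5838,-.348,.115],yaw=3.65)
t,c=Cam('top'),Cam('scene')
b=cv2.resize(c.im[200:290,200:290],None,fx=6,fy=6,interpolation=2);cv2.imwrite('pics/seat.png',b)
P=[np.r_[np.array([.5797,-.293])+.055*np.array([np.cos(np.radians(k)),np.sin(np.radians(k))]),.13] for k in(-85.6,)]
p=c.proj(P); print(p)
"
```

```text
t 24.2 tcp [ 0.5775 -0.2931  0.164 ] yaw 4.44 F [ 1.1 -0.  -0.1] gap 0.0843 q [-0.54  0.46  1.63  0.    1.08 -0.61]
[-0.0037, 0.004, 0.1103]
[0.0963, 0.006, 0.1117]
turn 0.0277
[[229.20646496 265.7905392 ]]
```

View pics/seat.png

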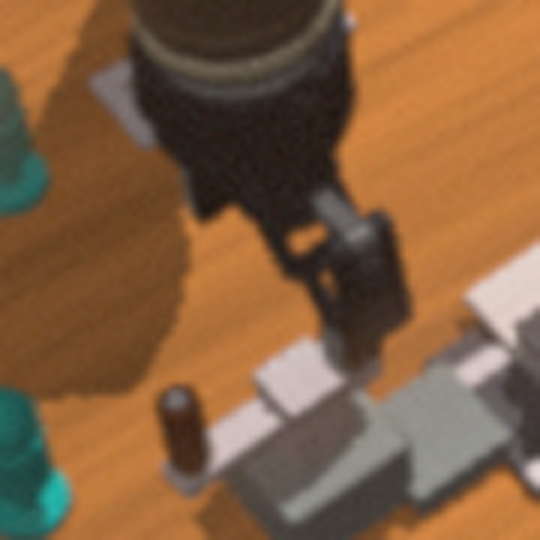

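The crank lies flat on the gearbox, its handle at (177,397), as predicted (229.2,265.8 in the full picture). Now grip the handle.

Request:
step_arm(rows=[[0,[-0.004,0.004,0.06],0],[0,[-0.004,0.004,0.11],0],[0,[0.03,0.005,0.111],0],[0,[0.08,0.006,0.111],0],[0,[0.092,0.006,0.111],0]])

```text
time_s: 24.77
ee_pos: [0.5903, -0.3521, 0.1258]
orientation: [0.48, 0.521, -0.481, 0.517]
ft_force: [-0.2, 0.3, -0.9]
finger_gap: 0.0854
```

Request:
step_arm(rows=[[0,[0,0,0],0],[255,[0,0,0],0],[255,[0,0,0],0],[255,[0,0,0],0],[255,[0,0,0],0]], force=45)

```text
time_s: 25.18
ee_pos: [0.5912, -0.3524, 0.1274]
orientation: [0.48, 0.52, -0.48, 0.518]
ft_force: [-0.3, -0.0, 0.1]
finger_gap: 0.0385
```

Request:
step_arm(rows=[[255,[0,0,0],0],[255,[0,0,0],0],[255,[0,0,0],0],[255,[0,0,0],0],[255,[0,0,0],0]])

```text
time_s: 25.6
ee_pos: [0.5901, -0.3528, 0.1284]
orientation: [0.48, 0.52, -0.481, 0.518]
ft_force: [-5.7, -0.9, 6.0]
finger_gap: 0.0164
```

```bash
cat >> h.py <<'E'
S0=np.array([.5797,-.293])
def wind(n=5,step=30,r=.055,z=.1155,S=S0):
    s=env.sense(); p=np.array(s["ee_pos"]); m=R.from_quat(s["orientation"]); an=np.degrees(np.arctan2(p[1]-S[1],p[0]-S[0]))
    print("t",round(s["time_s"],2),"tcp",p.round(4),"angle",an.round(1),"r",np.hypot(*(p[:2]-S)).round(4),"F",np.round(s["ft_force"],1),"gap",round(s["finger_gap"],4))
    out=[]
    for k in range(1,n+1):
        b=np.radians(an-step*k); T=np.r_[S+r*np.array([np.cos(b),np.sin(b)]),z]; out.append([255,(m.inv().apply(T-p)/.5).round(3).tolist(),0])
    print(out)
E
python3 -c "
from h import *
wind()"
```

```text
t 25.6 tcp [ 0.5901 -0.3528  0.1284] angle -80.1 r 0.0608 F [-5.7 -0.9  6. ] gap 0.0164
[[255, [0.026, -0.057, -0.021], 0], [255, [0.026, -0.101, -0.057], 0], [255, [0.027, -0.121, -0.11], 0], [255, [0.027, -0.112, -0.167], 0], [255, [0.026, -0.075, -0.211], 0]]
```

The grip was taken a bit high and off-centre because the descent was still settling. I re-grip lower and centred.

Request:
step_arm(rows=[[100,[0,0,0],0],[100,[0,-0.006,-0.005],0],[100,[0.01,-0.012,-0.011],0],[100,[0.024,-0.012,-0.011],0],[100,[0.024,-0.012,-0.011],0]])

```text
time_s: 26.02
ee_pos: [0.5826, -0.3466, 0.1142]
orientation: [0.479, 0.522, -0.481, 0.516]
ft_force: [0.6, -0.5, -0.3]
finger_gap: 0.0517
```

```bash
python3 -c "
from h import *
plan([.5838,-.348,.1155])"
```

```text
t 26.0 tcp [ 0.5826 -0.3466  0.1142] yaw 4.45 F [ 0.6 -0.5 -0.3] gap 0.0517 q [-0.6   0.56  1.58 -0.    1.01 -0.68]
[-0.0027, 0.0023, 0.003]
```

Request:
step_arm(rows=[[255,[-0.002,0.002,0.003],0],[255,[-0.002,0.002,0.003],0],[255,[-0.002,0.002,0.003],0],[255,[-0.002,0.002,0.003],0],[255,[-0.002,0.002,0.003],0]])

```text
time_s: 26.43
ee_pos: [0.5838, -0.348, 0.1151]
orientation: [0.48, 0.521, -0.481, 0.517]
ft_force: [0.9, 1.5, -1.3]
finger_gap: 0.0173
```

```bash
python3 -c "
from h import *
wind()"
```

```text
t 26.43 tcp [ 0.5838 -0.348   0.1151] angle -85.7 r 0.0552 F [ 0.9  1.5 -1.3] gap 0.0173
[[255, [-0.0, -0.055, -0.015], 0], [255, [0.0, -0.095, -0.056], 0], [255, [0.0, -0.11, -0.111], 0], [255, [0.0, -0.095, -0.166], 0], [255, [0.0, -0.055, -0.206], 0]]
```

Request:
step_arm(rows=[[255,[0,-0.055,-0.015],0],[255,[0,-0.095,-0.056],0],[255,[0,-0.11,-0.111],0],[255,[0,-0.095,-0.166],0],[255,[0,-0.055,-0.206],0]])

```text
time_s: 26.85
ee_pos: [0.5468, -0.2484, 0.1154]
orientation: [0.479, 0.52, -0.482, 0.517]
ft_force: [5.2, -13.4, -11.7]
finger_gap: 0.017
```

```bash
python3 -c "
from h import *
wind()"
```

```text
t 26.85 tcp [ 0.5468 -0.2484  0.1154] angle 126.4 r 0.0554 F [  5.2 -13.4 -11.7] gap 0.017
[[255, [-0.0, 0.055, -0.016], 0], [255, [-0.001, 0.11, -0.003], 0], [255, [-0.001, 0.152, 0.036], 0], [255, [-0.001, 0.169, 0.09], 0], [255, [-0.001, 0.156, 0.146], 0]]
```

Request:
step_arm(rows=[[255,[0,0.055,-0.016],0],[255,[-0.001,0.11,-0.003],0],[255,[-0.001,0.152,0.036],0],[255,[-0.001,0.169,0.09],0],[255,[-0.001,0.156,0.146],0]])

```text
time_s: 27.27
ee_pos: [0.6318, -0.3126, 0.1149]
orientation: [0.479, 0.523, -0.481, 0.517]
ft_force: [-4.5, 6.2, -2.0]
finger_gap: 0.0165
```

```bash
cat >> h.py <<'E'
def chain(n,adv=148,r=.055,z=.115,S=S0):
    s=env.sense(); p=np.array(s["ee_pos"]); m=R.from_quat(s["orientation"]); an=np.degrees(np.arctan2(p[1]-S[1],p[0]-S[0]))
    print("t",round(s["time_s"],2),"tcp",p.round(4),"angle",an.round(1),"r",np.hypot(*(p[:2]-S)).round(4),"F",np.round(s["ft_force"],1),"gap",round(s["finger_gap"],4))
    f=lambda b,z:np.r_[S+r*np.array([np.cos(np.radians(b)),np.sin(np.radians(b))]),z]
    for j in range(n):
        st=p if j==0 else f(an,z)
        print([[255,(m.inv().apply(f(an-30*k,z)-st)/.5).round(3).tolist(),0] for k in range(1,6)]); an-=adv
E
python3 -c "
from h import *
chain(2)"
```

```text
t 27.27 tcp [ 0.6318 -0.3126  0.1149] angle -20.6 r 0.0556 F [-4.5  6.2 -2. ] gap 0.0165
[[255, [-0.0, -0.038, 0.043], 0], [255, [0.0, -0.091, 0.062], 0], [255, [0.001, -0.147, 0.052], 0], [255, [0.001, -0.191, 0.016], 0], [255, [0.002, -0.21, -0.038], 0]]
[[255, [0.0, 0.008, -0.056], 0], [255, [0.0, 0.043, -0.101], 0], [255, [-0.0, 0.096, -0.122], 0], [255, [-0.001, 0.153, -0.114], 0], [255, [-0.001, 0.197, -0.079], 0]]
```

Request:
step_arm(rows=[[255,[0,-0.038,0.043],0],[255,[0,-0.091,0.062],0],[255,[0.001,-0.147,0.052],0],[255,[0.001,-0.191,0.016],0],[255,[0.002,-0.21,-0.038],0]])

```text
time_s: 27.68
ee_pos: [0.5256, -0.3048, 0.1154]
orientation: [0.48, 0.519, -0.481, 0.518]
ft_force: [10.4, -1.8, -9.2]
finger_gap: 0.0171
```

Request:
step_arm(rows=[[255,[0,0.008,-0.056],0],[255,[0,0.043,-0.101],0],[255,[0,0.096,-0.122],0],[255,[-0.001,0.153,-0.114],0],[255,[-0.001,0.197,-0.079],0]])

```text
time_s: 28.1
ee_pos: [0.6195, -0.2544, 0.115]
orientation: [0.478, 0.523, -0.481, 0.516]
ft_force: [-6.9, -3.0, -3.4]
finger_gap: 0.0169
```

```bash
python3 -c "
from h import *
chain(3)"
```

```text
t 28.1 tcp [ 0.6195 -0.2544  0.115 ] angle 44.1 r 0.0555 F [-6.9 -3.  -3.4] gap 0.0169
[[255, [-0.0, 0.023, 0.052], 0], [255, [-0.001, 0.017, 0.109], 0], [255, [-0.0, -0.016, 0.155], 0], [255, [-0.0, -0.067, 0.179], 0], [255, [0.001, -0.124, 0.174], 0]]
[[255, [0.001, -0.047, -0.031], 0], [255, [0.001, -0.073, -0.082], 0], [255, [0.001, -0.069, -0.139], 0], [255, [0.001, -0.038, -0.187], 0], [255, [0.001, 0.013, -0.212], 0]]
[[255, [-0.001, 0.057, 0.001], 0], [255, [-0.001, 0.105, 0.031], 0], [255, [-0.002, 0.133, 0.081], 0], [255, [-0.002, 0.131, 0.138], 0], [255, [-0.002, 0.101, 0.187], 0]]
```

Request:
step_arm(rows=[[255,[0,0.023,0.052],0],[255,[-0.001,0.017,0.109],0],[255,[0,-0.016,0.155],0],[255,[0,-0.067,0.179],0],[255,[0.001,-0.124,0.174],0]])

```text
time_s: 28.52
ee_pos: [0.5667, -0.3473, 0.1149]
orientation: [0.48, 0.521, -0.48, 0.517]
ft_force: [6.1, 9.1, -4.3]
finger_gap: 0.0168
```

Request:
step_arm(rows=[[255,[0.001,-0.047,-0.031],0],[255,[0.001,-0.073,-0.082],0],[255,[0.001,-0.069,-0.139],0],[255,[0.001,-0.038,-0.187],0],[255,[0.001,0.013,-0.212],0]])

```text
time_s: 28.93
ee_pos: [0.562, -0.2405, 0.115]
orientation: [0.479, 0.522, -0.482, 0.516]
ft_force: [-0.6, -9.9, -6.1]
finger_gap: 0.0169
```

Request:
step_arm(rows=[[255,[-0.001,0.057,0.001],0],[255,[-0.001,0.105,0.031],0],[255,[-0.002,0.133,0.081],0],[255,[-0.002,0.131,0.138],0],[255,[-0.002,0.101,0.187],0]])

```text
time_s: 29.35
ee_pos: [0.6224, -0.3284, 0.1151]
orientation: [0.48, 0.522, -0.48, 0.516]
ft_force: [-1.7, 6.0, -2.9]
finger_gap: 0.0168
```

```bash
python3 -c "
from h import *
chain(3)
c=Cam('scene'); cv2.imwrite('pics/mid.png',cv2.resize(c.im[100:330,190:470],None,fx=2.8,fy=2.5,interpolation=2))"
```

```text
t 29.35 tcp [ 0.6224 -0.3284  0.1151] angle -39.6 r 0.0555 F [-1.7  6.  -2.9] gap 0.0168
[[255, [0.0, -0.05, 0.028], 0], [255, [0.001, -0.107, 0.029], 0], [255, [0.001, -0.156, 0.002], 0], [255, [0.002, -0.185, -0.047], 0], [255, [0.002, -0.186, -0.104], 0]]
[[255, [0.0, 0.026, -0.051], 0], [255, [0.0, 0.074, -0.082], 0], [255, [-0.0, 0.131, -0.084], 0], [255, [-0.001, 0.181, -0.058], 0], [255, [-0.001, 0.212, -0.01], 0]]
[[255, [-0.0, 0.005, 0.057], 0], [255, [-0.001, -0.019, 0.108], 0], [255, [-0.0, -0.066, 0.141], 0], [255, [-0.0, -0.123, 0.146], 0], [255, [0.0, -0.174, 0.121], 0]]
```

View pics/mid.png

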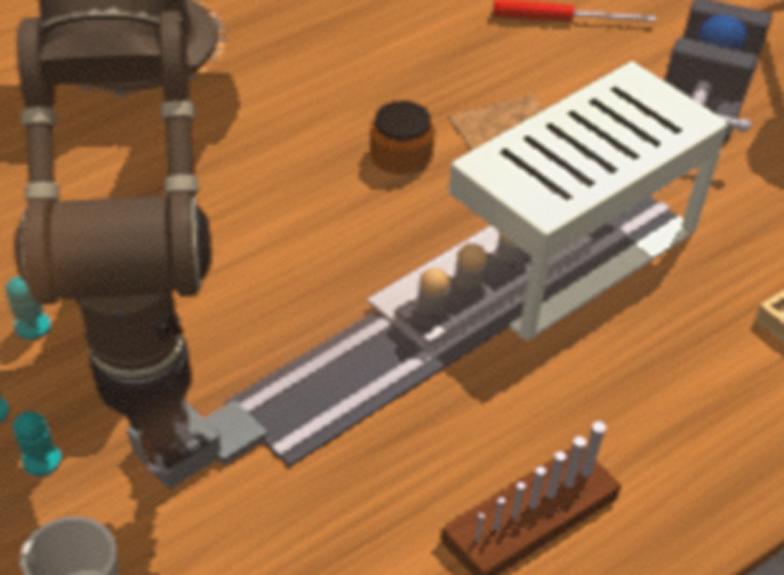

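Halfway: the carriage is moving under the hood with the balls upright at (433,285) and (472,262). The arm hasn't disturbed anything. Continue.

Request:
step_arm(rows=[[255,[0,-0.05,0.028],0],[255,[0.001,-0.107,0.029],0],[255,[0.001,-0.156,0.002],0],[255,[0.002,-0.185,-0.047],0],[255,[0.002,-0.186,-0.104],0]])

```text
time_s: 29.82
ee_pos: [0.5238, -0.29, 0.1154]
orientation: [0.482, 0.517, -0.482, 0.518]
ft_force: [16.9, -4.9, -13.4]
finger_gap: 0.0171
```

Request:
step_arm(rows=[[255,[0,0.026,-0.051],0],[255,[0,0.074,-0.082],0],[255,[0,0.131,-0.084],0],[255,[-0.001,0.181,-0.058],0],[255,[-0.001,0.212,-0.01],0]])

```text
time_s: 30.23
ee_pos: [0.6302, -0.2725, 0.116]
orientation: [0.481, 0.52, -0.481, 0.517]
ft_force: [-5.6, 1.7, -4.4]
finger_gap: 0.0166
```

Request:
step_arm(rows=[[255,[0,0.005,0.057],0],[255,[-0.001,-0.019,0.108],0],[255,[0,-0.066,0.141],0],[255,[0,-0.123,0.146],0],[255,[0,-0.174,0.121],0]])

```text
time_s: 30.65
ee_pos: [0.5487, -0.3404, 0.115]
orientation: [0.483, 0.518, -0.48, 0.518]
ft_force: [10.6, 7.2, -10.3]
finger_gap: 0.0164
```

```bash
python3 -c "
from h import *
chain(1)
t=Cam('top'); c=Cam('scene')
# carriage rear end edge (deck y end) measured on the front apron strip
for cam in(t,c):
  o=[-.055,-.05,-.045,-.035,-.03]
  print(edges(cam,DK,UX,(.0,.2),UY,o,.016,sat,10,130,False).round(4))
  for x in(-.05,-.035):
    k=np.arange(-.0,.2,.005); px=cam.proj(np.c_[DK+x*UX+k[:,None]*UY,np.full(len(k),.016)]).astype(np.float32); print(x,cv2.remap(gray(cam.im),px[:,:1].T.copy(),px[:,1:].T.copy(),1)[0].astype(int).tolist())
"
```

```text
t 30.65 tcp [ 0.5487 -0.3404  0.115 ] angle -123.2 r 0.0566 F [ 10.6   7.2 -10.3] gap 0.0164
[[255, [0.0, -0.033, -0.048], 0], [255, [0.0, -0.041, -0.104], 0], [255, [0.0, -0.019, -0.157], 0], [255, [0.001, 0.026, -0.192], 0], [255, [0.001, 0.083, -0.199], 0]]
[0.108   nan   nan   nan   nan]
-0.05 [117, 124, 126, 128, 122, 118, 118, 116, 117, 118, 124, 128, 131, 125, 121, 121, 117, 117, 117, 122, 123, 108, 154, 223, 227, 227, 227, 228, 227, 227, 227, 227, 228, 228, 228, 227, 228, 228, 228, 228]
-0.035 [197, 197, 196, 195, 196, 196, 193, 197, 199, 201, 199, 199, 196, 195, 195, 189, 193, 195, 186, 181, 180, 177, 175, 211, 218, 220, 221, 222, 223, 223, 216, 217, 218, 221, 224, 225, 222, 213, 214, 215]
[0.1116 0.1108 0.1092    nan    nan]
-0.05 [129, 132, 132, 131, 131, 131, 132, 130, 131, 131, 131, 133, 134, 134, 132, 134, 133, 135, 135, 128, 112, 107, 119, 195, 218, 219, 219, 220, 220, 221, 222, 222, 222, 222, 218, 190, 133, 123, 124, 131]
-0.035 [135, 132, 134, 130, 135, 130, 132, 131, 128, 131, 127, 132, 128, 136, 136, 135, 136, 133, 135, 133, 137, 121, 114, 186, 208, 178, 164, 154, 170, 173, 203, 196, 151, 95, 99, 109, 117, 123, 122, 119]
```

Request:
step_arm(rows=[[255,[0,-0.033,-0.048],0],[255,[0,-0.041,-0.104],0],[255,[0,-0.019,-0.157],0],[255,[0.001,0.026,-0.192],0],[255,[0.001,0.083,-0.199],0]])

```text
time_s: 31.17
ee_pos: [0.5797, -0.2371, 0.1155]
orientation: [0.479, 0.519, -0.482, 0.519]
ft_force: [-3.6, -18.9, -7.8]
finger_gap: 0.0166
```

Request:
step_arm(rows=[[255,[0,0,0],0],[255,[0,0,0],0],[255,[0,0,0],0],[255,[0,0,0],0],[255,[0,0,0],0]])

```text
time_s: 31.58
ee_pos: [0.5792, -0.2377, 0.1155]
orientation: [0.479, 0.519, -0.482, 0.519]
ft_force: [-0.8, -3.0, -3.7]
finger_gap: 0.0167
```

```bash
cat >> h.py <<'E'
def rear():
    c=Cam('scene'); o=np.arange(-.057,-.04,.003)
    print("rear edge deck-y",edges(c,DK,UX,(.1,.165),UY,o,.016,gray,112,218,True).round(4))
E
python3 -c "
from h import *
rear(); chain(1)"
```

```text
rear edge deck-y [0.1348 0.1348 0.1352 0.1352 0.1352 0.1348]
t 31.63 tcp [ 0.5792 -0.2377  0.1155] angle 90.5 r 0.0553 F [-0.5 -3.9 -3.2] gap 0.0168
[[255, [0.001, 0.054, 0.019], 0], [255, [0.001, 0.091, 0.062], 0], [255, [0.001, 0.102, 0.118], 0], [255, [0.001, 0.084, 0.172], 0], [255, [0.001, 0.041, 0.209], 0]]
```

Request:
step_arm(rows=[[255,[0.001,0.054,0.019],0],[255,[0.001,0.091,0.062],0],[255,[0.001,0.102,0.118],0],[255,[0.001,0.1,0.133],0],[255,[0.001,0.1,0.133],0]])

```text
time_s: 32.05
ee_pos: [0.6342, -0.3009, 0.1153]
orientation: [0.48, 0.518, -0.482, 0.518]
ft_force: [1.3, 0.9, 0.8]
finger_gap: 0.017
```

```bash
python3 -c "
from h import *
chain(1); rear()
c=Cam('scene');t=Cam('top')
cv2.imwrite('pics/hood.png',np.hstack([cv2.resize(c.im[120:250,320:450],None,fx=3,fy=3,interpolation=2),cv2.resize(t.im[120:250,190:320],None,fx=3,fy=3,interpolation=2)]))"
```

```text
t 32.05 tcp [ 0.6342 -0.3009  0.1153] angle -8.3 r 0.0551 F [1.3 0.9 0.8] gap 0.017
[[255, [0.001, -0.026, 0.05], 0], [255, [0.001, -0.074, 0.081], 0], [255, [0.001, -0.131, 0.084], 0], [255, [0.001, -0.182, 0.057], 0], [255, [0.001, -0.212, 0.009], 0]]
rear edge deck-y [0.1488 0.1488 0.1492 0.1492 0.1488 0.1488]
```

View pics/hood.png

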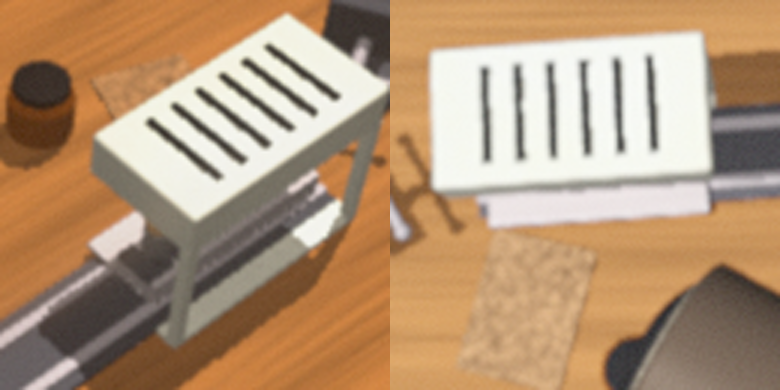

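The scene view shows the carriage under the hood. Its rear edge reads 149 mm (target ≈150), so travel is about 0.2735 by camera and 0.276 by angle. Release the handle, rise, and cross-check from the top view.

Request:
step_arm(rows=[[0,[0,0,0],0],[0,[0,0,0],0],[0,[0,0,0],0],[0,[-0.07,0,0],-0.05],[0,[-0.14,0,0],-0.25]])

```text
time_s: 32.62
ee_pos: [0.6318, -0.2978, 0.1823]
orientation: [0.444, 0.551, -0.449, 0.546]
ft_force: [1.0, -0.1, 0.9]
finger_gap: 0.0762
```

```bash
python3 -c "
from h import *
plan([.5797,-.293,.19],yaw=81.7)
t=Cam('top'); C2=DK+.262*UY; o=np.arange(-.058,-.053,.0015)
hi=edges(t,C2,UX,(.08,.15),UY,o,.016,sat,10,130,True); lo=edges(t,C2,UX,(.08,.15),-UY,o,.016,sat,10,130,True); print(hi.round(4),lo.round(4),'centre err',(hi-lo).round(4)/2)
rear()"
```

```text
t 32.6 tcp [ 0.6318 -0.2978  0.1823] yaw 11.7 F [ 1.  -0.1  0.9] gap 0.0762 q [-0.5   0.52  1.49 -0.    1.14 -0.7 ]
[-0.0144, -0.1002, -0.0305]
turn -2.4435
[0.1132 0.1136 0.114  0.1152] [0.1156 0.116  0.1164 0.1176] centre err [-0.0012 -0.0012 -0.0012 -0.0012]
rear edge deck-y [0.1488 0.1488 0.1488 0.1488 0.1488 0.1488]
```

The top view gives 0.2738, so the carriage is centred within about 1 mm. Now fetch the crank.

Request:
step_arm(rows=[[0,[-0.014,-0.03,-0.01],-0.2],[0,[-0.014,-0.06,-0.02],-0.4],[0,[-0.014,-0.1,-0.03],-0.6],[0,[-0.014,-0.1,-0.03],-0.8],[0,[-0.014,-0.1,-0.03],-1]])

```text
time_s: 33.13
ee_pos: [0.5854, -0.2965, 0.2]
orientation: [0.294, 0.637, -0.298, 0.647]
ft_force: [-0.6, 0.1, 0.3]
finger_gap: 0.0857
```

Request:
step_arm(rows=[[0,[0,0,0],-0.25],[0,[0,0,0],-0.5],[0,[0,0,0],-0.75],[0,[0,0,0],-1],[0,[0,0,0],-1]])

```text
time_s: 33.55
ee_pos: [0.5854, -0.2962, 0.2]
orientation: [0.124, 0.691, -0.13, 0.7]
ft_force: [-0.3, 0.1, 1.2]
finger_gap: 0.0851
```

```bash
python3 -c "
from h import *
plan([.5797,-.293,.15],[.5797,-.293,.0876],yaw=81.7)
c=Cam('scene'); p=c.proj([[.6342,-.3009,.13]])[0]; print(p)"
```

```text
t 33.5 tcp [ 0.5854 -0.2962  0.2   ] yaw 69.31 F [-0.3  0.1  1.2] gap 0.0851 q [-0.53  0.41  1.61 -0.    1.1  -1.74]
[0.0999, 0.0027, -0.0142]
[0.2246, 0.0035, -0.0159]
turn -0.4325
[257.44314569 270.59649645]
```

Request:
step_arm(rows=[[0,[0.03,0.003,-0.014],-0.2],[0,[0.06,0.003,-0.014],-0.43],[0,[0.1,0.003,-0.014],-0.43],[0,[0.1,0.003,-0.014],-0.43],[0,[0.1,0.003,-0.014],-0.43]])

```text
time_s: 34.02
ee_pos: [0.5788, -0.2922, 0.1485]
orientation: [0.051, 0.702, -0.057, 0.708]
ft_force: [0.3, 0.5, -0.2]
finger_gap: 0.0853
```

```bash
python3 -c "
from h import *
plan([.5797,-.293,.0885],yaw=81.7)
print(R.from_quat(env.sense()['orientation']).as_matrix()[:,0])"
```

```text
t 34.0 tcp [ 0.5788 -0.2922  0.1485] yaw 81.25 F [ 0.3  0.5 -0.2] gap 0.0853 q [-0.53  0.46  1.66 -0.01  1.01 -1.95]
[0.1201, -0.0004, 0.001]
turn -0.0157
[ 0.00706245 -0.0091972  -0.99993276]
```

Request:
step_arm(rows=[[0,[0.04,0,0.001],-0.016],[0,[0.08,0,0.001],-0.016],[0,[0.115,0,0.001],-0.016],[0,[0.118,0,0.001],-0.016],[0,[0.118,0,0.001],-0.016]])

```text
time_s: 34.43
ee_pos: [0.5796, -0.2926, 0.0895]
orientation: [0.049, 0.703, -0.054, 0.708]
ft_force: [0.6, 0.0, -0.2]
finger_gap: 0.0855
```

Request:
step_arm(rows=[[255,[0,0,0],0],[255,[0,0,0],0],[255,[0,0,0],0],[255,[0,0,0],0],[255,[0,0,0],0]], force=90)

```text
time_s: 34.85
ee_pos: [0.5802, -0.2952, 0.0916]
orientation: [0.046, 0.702, -0.056, 0.708]
ft_force: [-2.9, 2.6, 0.3]
finger_gap: 0.0268
```

```bash
python3 -c "
from h import *
plan([.5797,-.293,.0885],yaw=81.7)"
```

```text
t 34.9 tcp [ 0.5802 -0.2952  0.0916] yaw 81.77 F [-2.9  2.6  0.3] gap 0.0268 q [-0.53  0.54  1.68 -0.01  0.91 -1.95]
[0.006, 0.0043, -0.0017]
turn 0.0025
```

Request:
step_arm(rows=[[255,[-0.015,0,0],0],[255,[-0.03,0,0],0],[255,[-0.05,0,0],0],[255,[-0.08,0,0],0],[255,[-0.12,0,0],0]])

```text
time_s: 35.27
ee_pos: [0.5774, -0.2927, 0.1505]
orientation: [0.047, 0.704, -0.054, 0.706]
ft_force: [-0.4, -0.2, -4.3]
finger_gap: 0.0267
```

```bash
python3 -c "
from h import *
plan([.50,-.15,.21],yaw=57.7); rear()"
```

```text
t 35.3 tcp [ 0.5774 -0.2927  0.1505] yaw 81.77 F [-0.4 -0.2 -4.3] gap 0.0267 q [-0.53  0.46  1.66 -0.01  1.02 -1.95]
[-0.1222, 0.2591, -0.1937]
turn 0.8401
rear edge deck-y [0.1488 0.1488 0.1488 0.1488 0.1488 0.1488]
```

Request:
step_arm(rows=[[255,[-0.05,0.03,-0.03],0.1],[255,[-0.1,0.09,-0.07],0.25],[255,[-0.12,0.14,-0.11],0.45],[255,[-0.12,0.2,-0.15],0.65],[255,[-0.12,0.259,-0.194],0.84]])

```text
time_s: 35.73
ee_pos: [0.5021, -0.1503, 0.2152]
orientation: [0.195, 0.673, -0.203, 0.684]
ft_force: [0.6, 0.3, -4.1]
finger_gap: 0.0266
```

```bash
python3 -c "
from h import *
plan([.41,.04,.2],[.41,.2,.2],yaw=57.7)"
```

```text
t 35.7 tcp [ 0.5021 -0.1503  0.2152] yaw 57.37 F [ 0.6  0.3 -4.1] gap 0.0266 q [-0.37  0.15  1.92 -0.01  1.06 -1.36]
[0.0225, 0.2213, -0.3609]
[0.0175, 0.4908, -0.5333]
turn -0.0114
```

Request:
step_arm(rows=[[255,[0.005,0.045,-0.075],0],[255,[0.01,0.09,-0.15],0],[255,[0.015,0.135,-0.22],0],[255,[0.02,0.18,-0.29],0],[255,[0.022,0.221,-0.361],0]])

```text
time_s: 36.15
ee_pos: [0.41, 0.0373, 0.2005]
orientation: [0.195, 0.673, -0.203, 0.684]
ft_force: [-0.6, 0.6, -3.8]
finger_gap: 0.0264
```

Request:
step_arm(rows=[[255,[0,0.06,-0.04],0],[255,[-0.003,0.13,-0.08],0],[255,[-0.005,0.2,-0.13],0],[255,[-0.005,0.265,-0.17],0],[255,[-0.005,0.27,-0.172],0]])

```text
time_s: 36.57
ee_pos: [0.4099, 0.2036, 0.2017]
orientation: [0.195, 0.674, -0.199, 0.684]
ft_force: [0.9, -0.2, -4.6]
finger_gap: 0.0265
```

```bash
python3 -c "
from h import *
plan([.4264,.2461,.12],[.4264,.2461,.058],yaw=57.7)"
```

```text
t 36.6 tcp [0.4099 0.2036 0.2017] yaw 57.61 F [ 0.9 -0.2 -4.6] gap 0.0265 q [ 0.37  0.04  2.07 -0.02  1.02 -0.62]
[0.163, 0.0897, -0.0202]
[0.287, 0.0899, -0.0222]
turn -0.003
```

Request:
step_arm(rows=[[255,[0.0,0.045,-0.01],0],[255,[0.07,0.09,-0.02],0],[255,[0.14,0.09,-0.02],0],[255,[0.2,0.09,-0.02],0],[255,[0.24,0.09,-0.021],0]])

```text
time_s: 36.98
ee_pos: [0.4241, 0.2453, 0.0788]
orientation: [0.194, 0.676, -0.2, 0.683]
ft_force: [-0.6, -1.1, -5.4]
finger_gap: 0.0265
```

```bash
python3 -c "
from h import *
plan([.4264,.2461,.056],[.4264,.2461,.049],yaw=57.7)"
```

```text
t 37.0 tcp [0.4241 0.2453 0.0788] yaw 57.67 F [-0.6 -1.1 -5.4] gap 0.0265 q [ 0.44  0.31  2.06 -0.02  0.77 -0.55]
[0.0457, 0.0041, 0.0025]
[0.0597, 0.0042, 0.0024]
turn -0.0011
```

Request:
step_arm(rows=[[255,[0.02,0.004,0.002],0],[255,[0.035,0.004,0.002],0],[255,[0.045,0.004,0.002],0],[255,[0.052,0.004,0.002],0],[255,[0.055,0.004,0.002],0]])

```text
time_s: 37.4
ee_pos: [0.4267, 0.2463, 0.0519]
orientation: [0.194, 0.675, -0.2, 0.683]
ft_force: [-0.5, 0.0, -4.0]
finger_gap: 0.0263
```

```bash
python3 -c "
from h import *
plan([.4264,.2461,.047],yaw=57.7)"
```

```text
t 37.4 tcp [0.4267 0.2463 0.0519] yaw 57.66 F [-0.5  0.  -4. ] gap 0.0263 q [ 0.44  0.36  2.06 -0.02  0.72 -0.55]
[0.0097, -0.0007, -0.0005]
turn -0.0015
```

Request:
step_arm(rows=[[255,[0.002,0,0],0],[255,[0.004,0,0],0],[255,[0.006,0,0],0],[255,[0.008,0,0],0],[255,[0.01,0,0],0]])

```text
time_s: 37.82
ee_pos: [0.4279, 0.2467, 0.0504]
orientation: [0.194, 0.675, -0.2, 0.683]
ft_force: [-7.4, -4.3, 28.6]
finger_gap: 0.0266
```

```bash
python3 -c "
from h import *
plan([.4264,.2461,.047],yaw=57.7)"
```

```text
t 37.8 tcp [0.4279 0.2467 0.0504] yaw 57.67 F [-7.4 -4.3 28.6] gap 0.0266 q [ 0.44  0.37  2.06 -0.02  0.71 -0.55]
[0.0067, -0.0026, -0.002]
turn -0.0011
```

On the cork. Ease off, release, rise and check.

Request:
step_arm(rows=[[255,[-0.0005,0,0],0],[0,[0,0,0],0],[0,[0,0,0],0],[0,[0,0,0],0],[0,[0,0,0],0]])

```text
time_s: 38.23
ee_pos: [0.4282, 0.2468, 0.0505]
orientation: [0.194, 0.675, -0.2, 0.683]
ft_force: [0.0, -0.6, 0.8]
finger_gap: 0.0737
```

Request:
step_arm(rows=[[0,[-0.05,0,0],0],[0,[-0.12,0,0],0],[0,[-0.2,0,0],0],[0,[-0.28,0,0],0],[0,[-0.3,-0.05,0],0]])

```text
time_s: 38.65
ee_pos: [0.4201, 0.2315, 0.2081]
orientation: [0.198, 0.671, -0.195, 0.688]
ft_force: [1.2, 0.3, 1.2]
finger_gap: 0.0854
```

Request:
step_arm(rows=[[0,[0,-0.08,0.02],0],[0,[0,-0.16,0.05],0],[0,[0,-0.24,0.1],0],[0,[0,-0.3,0.15],0],[0,[0,-0.3,0.15],0]])

```text
time_s: 39.07
ee_pos: [0.4035, 0.0593, 0.2084]
orientation: [0.199, 0.669, -0.198, 0.688]
ft_force: [0.9, -0.0, 0.3]
finger_gap: 0.0853
```

```bash
python3 -c "
from h import *
plan(); rear()
c=Cam('scene');t=Cam('top')
cv2.imwrite('pics/end.png',np.hstack([cv2.resize(c.im[100:320,180:460],None,fx=1.4,fy=1.4,interpolation=2),cv2.resize(t.im[110:330,190:470],None,fx=1.4,fy=1.4,interpolation=2)]))"
```

```text
t 39.1 tcp [0.4035 0.0593 0.2084] yaw 57.43 F [ 0.9 -0.   0.3] gap 0.0853 q [ 0.04 -0.08  2.18 -0.01  1.02 -0.95]
rear edge deck-y [0.1492 0.1492 0.1492 0.1492 0.1492 0.1492]
```

View pics/end.png

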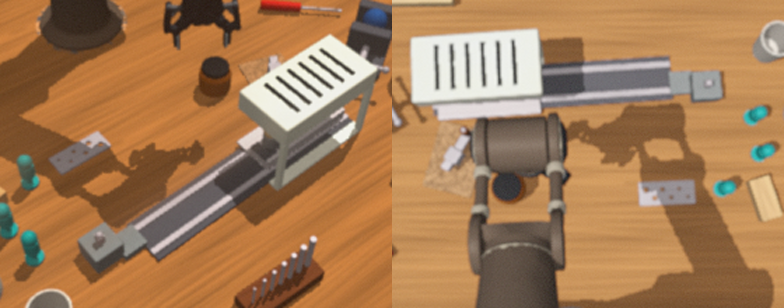

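The crank stands on the cork at (455,150) in the right view and the shaft is bare. The carriage is under the hood, nothing else has moved, and no balls lie about. Hand in.

```bash
python3 -c "
from plant import env
print(env.close_job())"
```

```text
the job is handed in; nothing more can be done
None
```

I did the whole job in the order asked and handed it in at about 39 s of robot time; no verdict was reported.

**Balls:** All four beech balls went into slots 0 to 3. After placing, the cameras read them within −1.7 to +0.7 mm of home along the slot, within 0.6 mm across it, and at the right height. That lies inside the roughly −2 to +1 mm room between sill and back wall, though two of them sit close to the sill. I saw them upright halfway through the winding, but the hood hid them at the end. No ball lay on the worktop in the last picture.

**Carriage:** I wound it about 4.8 turns. The target is 275 mm; the camera views put the travel at 273.5 and 273.8 mm, and the crank angle at about 276 mm. The readings disagree by about 2 mm. After I lifted the crank off, the carriage had not moved.

**Crank:** The last picture shows it upright on its cork rest with the shaft bare, the gripper open and clear of everything. It went onto the shaft only after a small sideways and twisting correction. I also had to re-grip its handle once. I pressed it onto the cork with about 30 N, within the limits.

The other things on the worktop, including the turquoise look-alikes, were left alone.

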